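Proof-pull swaged tube coupons and sort them

ROBOT

A 6-joint arm with a two-finger parallel gripper is mounted at the origin on the work surface. World frame = base frame: x ahead of the robot, y to its left, z up, the work surface at z = 0. Lengths are in m, angles in rad, forces in N, time in s.
With the tool pointing down it reaches from about 0.35 to 0.775 m from the base axis. Payload 7.3 kg.
Tool frame: the origin (TCP) lies at the very end of the fingers, on their centre line; the grasp point (between the pads) lies 19 mm behind it; z points along the fingers, y is the line along which they close (so a half turn about z gives the same grasp; the last joint's range is limited). The gripper opens to 92 mm and grips with 3 to 60 N. Pads are 19 mm wide; open, the fingers measure 130 mm over their backs; the gripper's body (75 mm by 190 mm) begins 47 mm behind the grasp point.
Start: joints at [-1.44, 0.342, 1.524, -0, 1.275, -0.146], TCP at [0.143, -0.505, 0.201] pointing down, gripper open.
Joint ranges: [-2.53, 2.53], [-0.77, 2.02], [0.04, 2.7], [-1, 4.14], [0.28, 2.66], [-3.11, 3.11]. Speed limits (rad/s): [2.57, 2.57, 3.14, 3.14, 3.14, 3.14].

INTERFACE

Orientations are given as [roll, pitch, yaw] about the fixed x, y, z axes, in that order (R = Rz(yaw) Ry(pitch) Rx(roll)).
In Python, from cell import telemetry, eyes, job gives the robot as it stands.
- The arm moves only by the tool apply_moves, never from a script. Its arguments are lists of equal length, an entry for each row: "delta_pos": the shift along the world's x, y, z each as a share of 0.4 m, from -1 to 1, a list of three; "dr": the turn, a rotation vector about the world's x, y, z each as a share of 0.5 rad, from -1 to 1, a list of three; "jaw": the opening, from 0 (shut) to 1 (fully open). A call has 1 to 8 rows; each row is the pose to reach, as a shift and turn from the pose commanded when the call began; what a row does not reach only later rows make up. A row lasts 1/12 s, in which the tool goes at most 41.7 mm and 7.16 degrees, less where a joint would pass 70% of its speed; a pose out of reach is approached as far as the arm can. A call with a number of a shift or a turn outside -1 to 1 is refused whole. A call with a gripper value outside its range is refused whole. The fingers move at their own pace and stop on an object; "force" is the grip in N (left out, the last holds). Time passes only in rows, so rows that repeat a pose let the fingers close. It gives the time, the measured TCP pose, the force, the opening and the grip force at its end, in the units of the state.
- telemetry.observe(): the state, without advancing time (a new reading comes with each control period).
- eyes.read_camera(name): name is "scene" or "top" or "wrist"; returns the picture (420x560x3 uint8, red, green, blue); there is no depth.
- eyes.camera_model(name): a dict with "vertical_fov" (degrees; the focal length in pixels is half the picture's height over the tangent of half this angle, whatever the lens; pixels are square), "cx", "cy" (the principal point, pixels), "rvec" (rotation vector, rad) and "tvec" (3), from world to camera coordinates, as OpenCV has them; the wrist camera has in their place "hand_eye" (4x4, takes a point from camera to tool coordinates, whose origin is the TCP and whose axes are the flange's). Camera axes: x right, y down, z forward; pixel columns grow to the right and rows downward; lengths in m; the calibration is good to about 2 mm. A picture is of the moment at which its call begins: read the wrist's pose just before it. camera_model takes no time and is no camera call.
- job.hand_in(): hands the job in; it is judged then, once.
The state is a dict: "time": time; "qpos": joint angles; "qvel": joint speeds; "joint_efforts": joint torques, N m; "tool_pos": TCP position; "tool_rot": TCP orientation; "contact_force": force on the tool from outside, world axes, zero at the start; "torque": the same for the moment, N m; "opening": finger opening in m; "grip_force": force on a finger pad.
Only numpy, scipy, OpenCV 4.12 (cv2) and the standard library are available. Lean on these libraries where they do the work, as an engineer would, in place of code of your own. Each camera call takes 0.05 s, during which the arm holds its last target. There are 200 camera calls.

TASK

Proof-pull the swaged tube coupons one after another, in the order they lie on the supply pad, from your left to your right: lay the coupon in the nest of the pull bench with its swaged collar behind the fork of the balance, swing the toggle clamp down onto it, draw the spring balance out until its broad band stands at the mouth of the barrel, hold it there for a good second and never pull it as far as the end ring, then let the balance back and swing the clamp open. Lay each coupon whose collar has held in the shallow accepted tray, and put each one whose collar has slipped along the tube in the deep reject bin. Finish with the balance home and the clamp fully open, and leave the gauges and the thread cap where they are.

Things in the scene. Friction and masses are not known exactly. Their poses are not given: they have to be found in the camera images.
- coupon_1a: Tube coupon: 16 mm steel tube, a hex fitting (28 mm across flats, 14 mm long) near each end, 133 mm long, 0.17 kg. Origin on the tube axis midway between the fittings (inner faces at x = -45 and +45 mm), x along the tube to the swaged collar, past which the tube sticks out 16 mm. Grip the bare tube. Place 1, leftmost (+y) on the supply pad; only one of 1a, 1b is there (else None).
- coupon_1a_collar (a point): Centre of the swaged collar of coupon_1a, 52 mm from the coupon's origin along its x as made. On a bad coupon a pull over about 5 N drags it along the tube to 60 mm from the origin (to a small bead near the tube's end), where it stays; on a sound one it does not move.
- coupon_1b: Tube coupon, looks exactly like coupon_1a, lies in the leftmost (+y) place of the supply pad; at most one of 1a and 1b is there (None = absent).
- coupon_1b_collar (a point): Centre of the swaged collar of coupon_1b, as for coupon_1a.
- coupon_2a: Tube coupon, looks exactly like coupon_1a, lies in the middle place of the supply pad; at most one of 2a and 2b is there (None = absent).
- coupon_2a_collar (a point): Centre of the swaged collar of coupon_2a, as for coupon_1a.
- coupon_2b: Tube coupon, looks exactly like coupon_1a, lies in the middle place of the supply pad; at most one of 2a and 2b is there (None = absent).
- coupon_2b_collar (a point): Centre of the swaged collar of coupon_2b, as for coupon_1a.
- coupon_3a: Tube coupon, looks exactly like coupon_1a, lies in the rightmost (-y) place of the supply pad; at most one of 3a and 3b is there (None = absent).
- coupon_3a_collar (a point): Centre of the swaged collar of coupon_3a, as for coupon_1a.
- coupon_3b: Tube coupon, looks exactly like coupon_1a, lies in the rightmost (-y) place of the supply pad; at most one of 3a and 3b is there (None = absent).
- coupon_3b_collar (a point): Centre of the swaged collar of coupon_3b, as for coupon_1a.
- supply: Flat grey plastic pad 160 x 206 x 6 mm, fixed, origin under its centre. The coupons lie on it side by side, along its own x (the collar of the middle one towards -x, of the others towards +x), at about y = +64, 0 and -64 mm. At the robot's left or right.
- accept: Accepted tray: shallow aluminium tray with cork floor, outside 178 x 198 mm (own x, y), 14 mm high, walls and floor 4 mm, fixed, origin under its centre. On the other side from the supply pad.
- reject: Reject bin: deep grey open steel box, outside 140 x 190 mm (own x, y), 65 mm high, walls and floor 4 mm, fixed, origin under its centre.
- bench: Pull bench, fixed. Origin under the nest centre at shelf height; own +y is the direction in which the balance is pulled; the clamp stands on its +x side, its axis parallel to y at x = 90, z = 66 mm. Base plate 12 mm thick, 76 mm wide, y = -80 to 205 mm. The fork and barrel slide in +y together (stop at 23 mm, centred by a light 80 N/m spring).
- nest (a point): Middle of the tube of a loaded coupon, 45 mm over the shelf. The tube lies along the bench's y in two open saddles (slots 19 mm wide, flared mouths 37 mm wide, 63 mm high): fixed one y = -40 to -26 mm, fork of the balance y = 30 to 40 mm. The fittings hang outside them, the collar at the fork, with 5 mm play each way. Between the saddles 56 mm are free, 25 mm of space below.
- clamp (a joint): Toggle clamp, rad: 0 shut (about 0.02 on a coupon), 1.75 open as at the start. A spring throws it over centre at about 0.87, open or shut (0.3 N m at the ends). Arm and handle are one lever; the arm (14 mm wide) carries a rubber pad 90 mm from the axis that comes down on the middle of the tube. Open, the arm leans 10 degrees back, 160 mm high.
- clamp_handle (a point): End of the clamp's handle, a 16 mm round rubber-covered bar, 110 mm from the clamp's axis, swinging in the bench's x-z plane. Shut it leans 42 degrees from upright towards the nest (-x), open 58 degrees away from it (+x). Closed fingers can push it across in an arc about the axis (a level push on its end may jam).
- balance (a joint): Spring balance, m: how far the plunger is out of the barrel; 0 home, 0.040 with the middle of the broad black band (8 mm, 12 N) at the barrel's mouth. 2 N + 250 N/m, returns by itself. Thin rings at 10, 20, 30 mm; end ring at 52, stop at 60 mm. Pulling first draws fork and barrel out by the coupon's play (0 to 10 mm) and any slip of the collar (8 mm).
- pull_handle (a point): Centre of the balance's cross handle: rubber bar 16 mm thick, 64 mm long along the bench's x, 45 mm over the shelf and 232 mm from the nest in y at rest; 46 mm of bare plunger between it and the barrel's mouth. Moves with fork and plunger.
- plug_gauge: Bystander: chrome plug gauge standing on end, 44 mm wide, 100 mm high, origin under its foot.
- ring_gauge: Bystander: blued ring gauge lying flat, 72 mm across, 28 mm high, origin under it.
- thread_cap: Bystander: yellow plastic thread cap, 62 mm across, 35 mm high, open upward, origin under it; not always there (None = absent).
Things that resemble listed ones, but are neither listed nor needed, are in the scene too. Leave any black or red look-alike of the coupon_2a alone.

How it is judged:
By the outcome, as a careful person would: the job done as asked, in the order asked, and still so for the second after the job is handed in, with the robot touching nothing.
Of coupon_1a, coupon_1b only 1 to 1 are there at a start; the rules pass over those that are not, and their reading is None.
Of coupon_2a, coupon_2b only 1 to 1 are there at a start; the rules pass over those that are not, and their reading is None.
Of coupon_3a, coupon_3b, thread_cap only 1 to 1 are there at a start; the rules pass over those that are not, and their reading is None.
At some moment in a run one of coupon_1a, coupon_1b, coupon_2a, coupon_2b, coupon_3a, coupon_3b may be knocked a few centimetres aside while the robot is not near it.
Once in a run the grip may slacken for a moment while it holds something.
It also fails if it takes over 210 s, if anything falls off the work surface, if the arm or the gripper's body presses on something with over 40 N, if the wrist force passes 120 N, or if a joint passes its speed limit or range.

## Working session

There is one attempt and no reset: what is moved stays moved. The work goes in short steps, Python scripts to look and compute and a tool call to move; the robot and the scene stay as the last step left them, time stands still between calls to the robot, and variables do not carry over. Pictures are saved under pics/ and viewed, at most 14 in all, crops included, and the job is handed in when it is done.

Besides the shell and the picture viewer there is one more tool, called after ">>>" as name(argument=value, ...) on one line, values as JSON. apply_moves: Moves the arm, as the interface text tells. Its arguments: {"type":"object","properties":{"delta_pos":{"type":"array"},"dr":{"type":"array"},"jaw":{"type":"array"},"force":{"type":"number"}},"required":["delta_pos","dr","jaw"]}

```bash
mkdir -p pics
cat > h.py <<'E'
import numpy as np,cv2
from cell import telemetry,eyes,job
def cam(n):
    m=eyes.camera_model(n); f=210/np.tan(np.radians(m["vertical_fov"]/2))
    K=np.array([[f,0,m["cx"]],[0,f,m["cy"]],[0,0,1.]])
    if "hand_eye" in m:
        from scipy.spatial.transform import Rotation as R
        s=telemetry.observe(); T=np.eye(4); T[:3,:3]=R.from_euler('xyz',s["tool_rot"]).as_matrix(); T[:3,3]=s["tool_pos"]
        W=np.linalg.inv(T@np.array(m["hand_eye"])); return K,W[:3,:3],W[:3,3]
    return K,cv2.Rodrigues(np.array(m["rvec"],float))[0],np.array(m["tvec"],float).ravel()
def ray(c,u,v,z):
    K,R,t=c; d=R.T@np.linalg.inv(K)@[u,v,1]; o=-R.T@t
    return o+d*(z-o[2])/d[2]
def proj(c,p):
    K,R,t=c; q=K@(R@np.array(p,float)+t); return q[:2]/q[2]
def shot(n,name,box=None,k=1):
    c=cam(n); im=eyes.read_camera(n); np.save('pics/'+name+'.npy',im)
    o=im if box is None else im[box[1]:box[3],box[0]:box[2]]
    cv2.imwrite('pics/'+name+'.png',cv2.resize(o[...,::-1],None,fx=k,fy=k,interpolation=cv2.INTER_CUBIC)); return c,im
E
python3 - <<'E'
from h import *
for n in("top","scene"):
    c,_=shot(n,n+"0",k=1.4); print(n,c[0],-c[1].T@c[2])
    print(eyes.camera_model(n))
s=telemetry.observe();print(s["tool_pos"],s["tool_rot"],s["time"],s["contact_force"])
print(eyes.camera_model("wrist"))
E
```

```text
top [[394.79754932   0.         280.01951138]
 [  0.         394.79754932 209.85075535]
 [  0.           0.           1.        ]] [0.38111232 0.06144423 1.14055546]
{'vertical_fov': 56.01864833456939, 'cx': 280.0195113786859, 'cy': 209.8507553502147, 'rvec': array([ 2.1490807 , -2.1985384 ,  0.09724825]), 'tvec': array([0.07317757, 0.48178151, 1.10109961])}
scene [[490.52673761   0.         275.16307846]
 [  0.         490.52673761 215.45360986]
 [  0.           0.           1.        ]] [ 1.22123718 -0.30930946  1.01139017]
{'vertical_fov': 46.352620746292914, 'cx': 275.16307845525745, 'cy': 215.4536098552729, 'rvec': array([ 2.10782637,  1.27819663, -0.50532742]), 'tvec': array([-0.27939797, -0.22101922,  1.57578233])}
[ 0.14343897 -0.50460184  0.2000967 ] [-3.14017464e+00 -2.29085282e-04  2.76771429e-01] 0.1 [-0.39152856  1.33587727 -0.42764917]
{'vertical_fov': 59.89805234577525, 'cx': 278.98337596787394, 'cy': 210.87631389103902, 'hand_eye': array([[-1.02449232e-03, -9.69630583e-01, -2.44572041e-01,
         6.48701202e-02],
       [ 9.99999475e-01, -9.94548479e-04, -2.45928184e-04,
         3.95752564e-04],
       [-4.77926297e-06, -2.44572165e-01,  9.69631093e-01,
        -1.83215939e-01],
       [ 0.00000000e+00,  0.00000000e+00,  0.00000000e+00,
         1.00000000e+00]])}
```

View pics/top0.png

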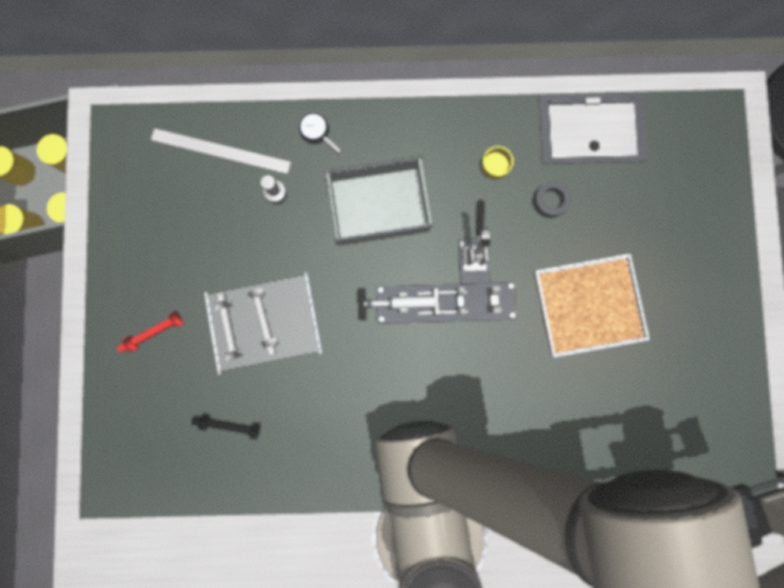

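View pics/scene0.png

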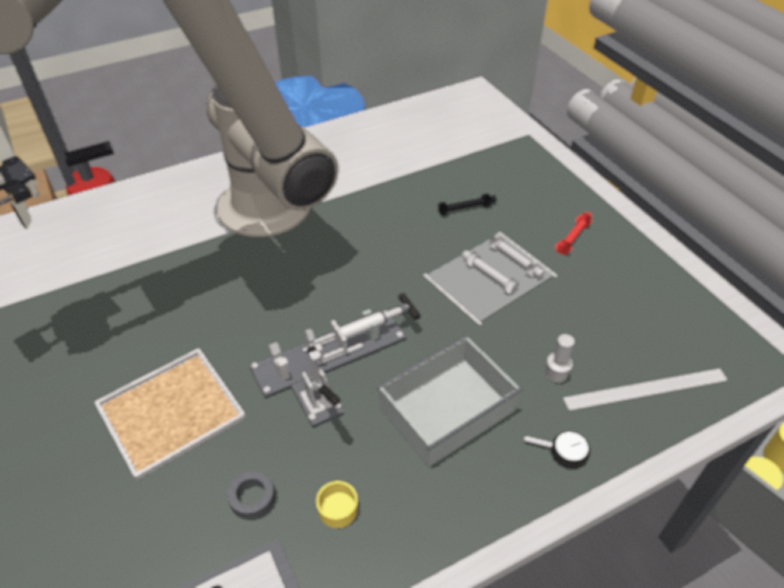

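The top view (1.4×) shows two steel coupons on the grey pad: left at (228,325), middle at (265,320). The right place is empty, which fits the yellow cap (497,161) being there. Bench is at (440,302) with its pull handle at (362,304), to the left (+y). Reject bin is at (380,200) and the cork accept tray at (592,305). The red (150,332) and black (226,427) look-alikes lie off the pad, so I leave them alone.

Run:
```python
from h import *
c=cam("top"); im=np.load('pics/top0.npy')
P=lambda l,z:[print(a,ray(c,a[0]/1.4,a[1]/1.4,z).round(3)) for a in l]
print("pad");P([(206,293),(306,276),(321,352),(219,372)],.006)
print("coup");P([(222,299),(232,355),(257,293),(270,346)],.02)
print("bolts");P([(381,290),(381,321),(514,286),(513,315)],.012)
print("handle");P([(362,304)],.045)
print("acc");P([(536,271),(631,255),(648,338),(554,356)],.014)
print("rej");P([(327,173),(421,160),(431,222),(338,242)],.065)
print("clamp handle");P([(480,205)],.12)
o=np.concatenate([cv2.resize(im[190:275,140:235],(570,510),interpolation=cv2.INTER_CUBIC)],1)
cv2.imwrite('pics/supcrop.png',o[...,::-1])
```

```text
pad
(206, 293) [0.495 0.446 0.006]
(306, 276) [0.526 0.239 0.006]
(321, 352) [0.369 0.21  0.006]
(219, 372) [0.333 0.418 0.006]
coup
(222, 299) [0.481 0.408 0.02 ]
(232, 355) [0.367 0.388 0.02 ]
(257, 293) [0.491 0.337 0.02 ]
(270, 346) [0.383 0.311 0.02 ]
bolts
(381, 290) [0.493 0.085 0.012]
(381, 321) [0.429 0.086 0.012]
(514, 286) [ 0.495 -0.188  0.012]
(513, 315) [ 0.435 -0.184  0.012]
handle
(362, 304) [0.462 0.122 0.045]
acc
(536, 271) [ 0.524 -0.234  0.014]
(631, 255) [ 0.553 -0.431  0.014]
(648, 338) [ 0.382 -0.455  0.014]
(554, 356) [ 0.35  -0.263  0.014]
rej
(327, 173) [0.724 0.186 0.065]
(421, 160) [ 0.746 -0.002  0.065]
(431, 222) [ 0.62  -0.018  0.065]
(338, 242) [0.584 0.166 0.065]
clamp handle
(480, 205) [ 0.638 -0.107  0.12 ]
```

View pics/supcrop.png

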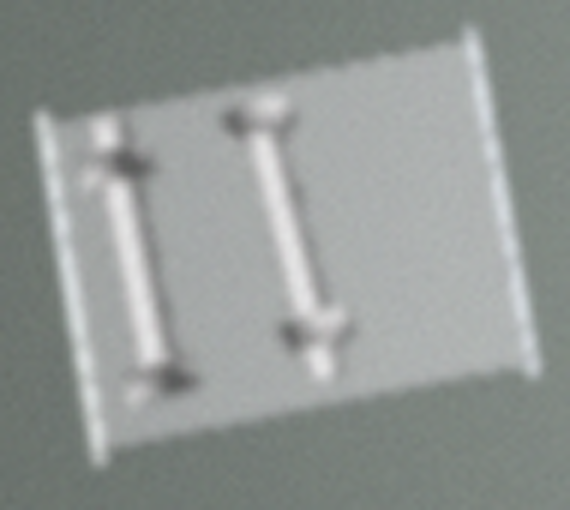

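>>> apply_moves(delta_pos=[[0.2,0.25,0.25],[0.89,1,0.25],[0.89,1,0.25],[0.89,1,0.25],[0.89,1,0.25],[0.89,1,0.25],[0.89,1,0.25],[0.89,1,0.25]], dr=[[0,0,-0.1],[0,0,-0.25],[0,0,-0.4],[0,0,-0.55],[0,0,-0.55],[0,0,-0.55],[0,0,-0.55],[0,0,-0.55]], jaw=[1,1,1,1,1,1,1,1])

```text
time: 0.77
tool_pos: [0.3573, -0.2626, 0.2692]
tool_rot: [-3.141, 0.0, 0.002]
contact_force: [0.6, -1.2, -0.7]
opening: 0.0918
grip_force: 0.0
```

>>> apply_moves(delta_pos=[[0,0.14,0],[0,0.14,0],[0,0.14,0],[0,0.14,0],[0,0.14,0],[0,0.14,0],[0,0.14,0],[0,0.14,0]], dr=[[0,0,0],[0,0,0],[0,0,0],[0,0,0],[0,0,0],[0,0,0],[0,0,0],[0,0,0]], jaw=[0.5,0.5,0.5,0.5,0.5,0.5,0.5,0.5])

```text
time: 1.43
tool_pos: [0.3564, -0.2094, 0.2688]
tool_rot: [-3.141, 0.0, 0.0]
contact_force: [-0.4, -0.2, 0.1]
opening: 0.0476
grip_force: 0.0
```

Run:
```python
from h import *
c,im=shot("wrist","w1",k=1.4)
s=telemetry.observe();print(s["tool_pos"],s["tool_rot"],s["time"],s["contact_force"])
```

```text
[ 0.356391   -0.20921964  0.26886409] [-3.14142450e+00  3.45174118e-04  3.81102243e-04] 1.4833 [ 0.21918059 -0.55929439 -0.42190319]
```

View pics/w1.png

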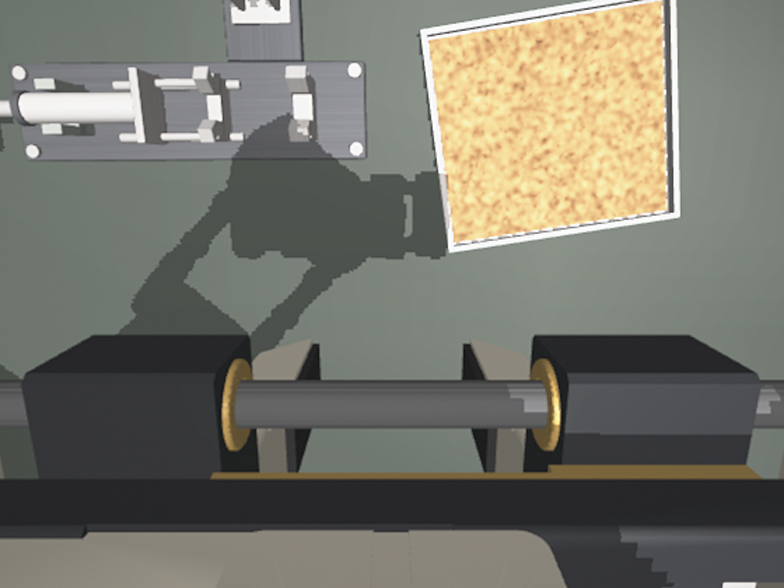

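Wrist view (1.4×): bench with bolts at (19,73), (33,151), (355,70), (357,149), fork at (213,107), fixed saddle at (302,107) and barrel mouth at (18,107). The accept tray corners are (422,32), (449,250), (678,215).

Run:
```python
from h import *
c=cam("wrist")
P=lambda n,l,z:print(n,*[ray(c,a[0]/1.4,a[1]/1.4,z).round(4)[:2] for a in l])
P("bolts",[(19,73),(33,151),(355,70),(357,149)],.014)
P("plate corners R",[(366,63),(366,158)],.012)
P("fork slot mid, saddle slot mid",[(213,107),(302,107)],.055)
P("barrel axis",[(30,107),(130,107)],.058)
P("acc",[(422,32),(449,250),(678,215)],.014)
im=np.load('pics/w1.npy')
o=im[30:130,0:280]; cv2.imwrite('pics/w1c.png',cv2.resize(o[...,::-1],(784,280),interpolation=cv2.INTER_CUBIC))
```

```text
bolts [0.4938 0.0868] [0.4339 0.0859] [ 0.4959 -0.1813] [ 0.4353 -0.1819]
plate corners R [ 0.5014 -0.1901] [ 0.4282 -0.1892]
fork slot mid, saddle slot mid [ 0.4638 -0.0793] [ 0.4637 -0.1447]
barrel axis [0.4635 0.0531] [ 0.4635 -0.0198]
acc [ 0.5235 -0.2343] [ 0.3512 -0.2602] [ 0.3811 -0.4543]
```

View pics/w1c.png

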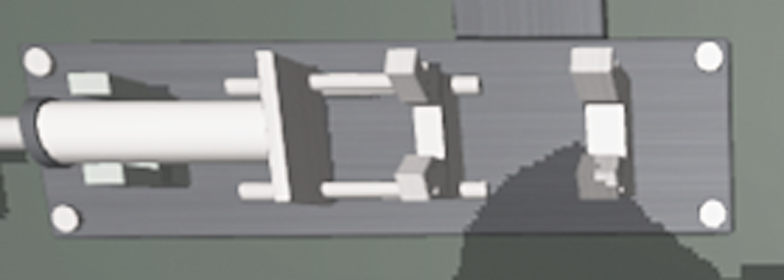

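>>> apply_moves(delta_pos=[[0.08,0.1,0.05],[0.08,1,0.05],[0.08,1,0.05],[0.08,1,0.05],[0.08,1,0.05],[0.08,1,0.05],[0.08,1,0.05],[0.08,1,0.05]], dr=[[0,0,0],[0,0,0],[0,0,0],[0,0,0],[0,0,0],[0,0,0],[0,0,0],[0,0,0]], jaw=[0.5,0.5,0.5,0.5,0.5,0.5,0.5,0.5])

```text
time: 2.15
tool_pos: [0.3867, 0.1151, 0.2882]
tool_rot: [3.141, -0.001, 0.001]
contact_force: [1.1, -0.4, -0.1]
opening: 0.0459
grip_force: 0.0
```

>>> apply_moves(delta_pos=[[-0.1,0.6,0],[-0.1,0.6,0],[-0.1,0.6,0],[-0.1,0.6,0],[-0.1,0.6,0],[-0.1,0.6,0],[-0.1,0.6,0],[-0.1,0.6,0]], dr=[[0,0,0.1],[0,0,0.2],[0,0,0.3],[0,0,0.36],[0,0,0.36],[0,0,0.36],[0,0,0.36],[0,0,0.36]], jaw=[0.5,0.5,0.5,0.5,0.5,0.5,0.5,0.5])

```text
time: 2.82
tool_pos: [0.3465, 0.3545, 0.2873]
tool_rot: [3.141, 0.001, 0.185]
contact_force: [-0.4, -0.7, -1.1]
opening: 0.0458
grip_force: 0.0
```

Run:
```python
from h import *
c,im=shot("wrist","w2",k=1.2)
s=telemetry.observe();print(s["tool_pos"],s["tool_rot"],s["time"],s["contact_force"])
```

```text
[0.34689359 0.35328711 0.28751631] [3.14050355e+00 8.90315374e-04 1.82921572e-01] 2.8667 [-0.14308545 -0.70224987  0.56770547]
```

View pics/w2.png

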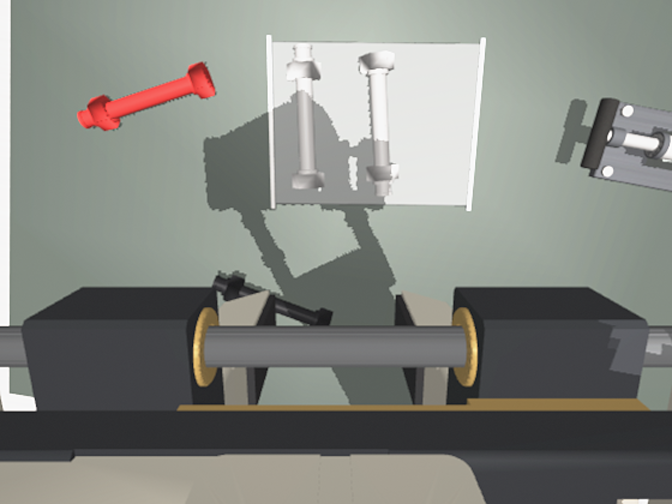

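Wrist view (1.2×): coupon 1 has inner faces at (304,80) and (307,173), with its collar stub pointing up at (303,47). Coupon 2 has inner faces at (377,74) and (381,164), with its stub pointing down at (382,190). Red lies at (150,95) and black at (270,300), both off the pad.

Run:
```python
from h import *
c=cam("wrist")
for n,a,b in(("c1",(304,80),(307.2,173)),("c2",(377,74),(381,164))):
    p,q=[ray(c,u/1.2,v/1.2,.022) for u,v in(a,b)]
    d=p-q; print(n,((p+q)/2).round(4),np.linalg.norm(d),np.arctan2(d[1],d[0]))
s=telemetry.observe();print(s["tool_pos"],s["tool_rot"])
```

```text
c1 [0.4196 0.3952 0.022 ] 0.08819849639677972 0.20131764974825891
c2 [0.4397 0.3255 0.022 ] 0.08487571049838281 0.2530266274037607
[0.34689359 0.35328711 0.28751631] [3.14050355e+00 8.90315374e-04 1.82921572e-01]
```

>>> apply_moves(delta_pos=[[0.1,0.05,-0.05],[0.18,0.105,-0.15],[0.18,0.105,-0.25],[0.18,0.105,-0.35],[0.18,0.105,-0.45],[0.18,0.105,-0.52],[0.18,0.105,-0.52],[0.18,0.105,-0.52]], dr=[[0,0,0.035],[0,0,0.035],[0,0,0.035],[0,0,0.035],[0,0,0.035],[0,0,0.035],[0,0,0.035],[0,0,0.035]], jaw=[0.38,0.38,0.38,0.38,0.38,0.38,0.38,0.38], force=25)

```text
time: 3.53
tool_pos: [0.4189, 0.3934, 0.0793]
tool_rot: [3.14, 0.004, 0.197]
contact_force: [0.4, 0.1, -0.1]
opening: 0.0349
grip_force: 0.0
```

>>> apply_moves(delta_pos=[[0,0,-0.08],[0,0,-0.165],[0,0,-0.165],[0,0,-0.165],[0,0,-0.165],[0,0,-0.165],[0,0,-0.165]], dr=[[0,0,0],[0,0,0],[0,0,0],[0,0,0],[0,0,0],[0,0,0],[0,0,0]], jaw=[0.38,0.38,0.38,0.1,0.1,0.1,0.1])

```text
time: 4.12
tool_pos: [0.4204, 0.3963, 0.0167]
tool_rot: [-3.14, -0.004, 0.199]
contact_force: [-0.6, -0.3, -0.4]
opening: 0.0126
grip_force: 0.0
```

Run:
```python
from h import *
s=telemetry.observe();print(s["tool_pos"],s["opening"],s["grip_force"])
c,im=shot("top","t2",box=(120,170,280,290),k=4.5)
```

```text
[0.42035216 0.3963094  0.01668724] 0.012607453750471872 0.0
```

View pics/t2.png

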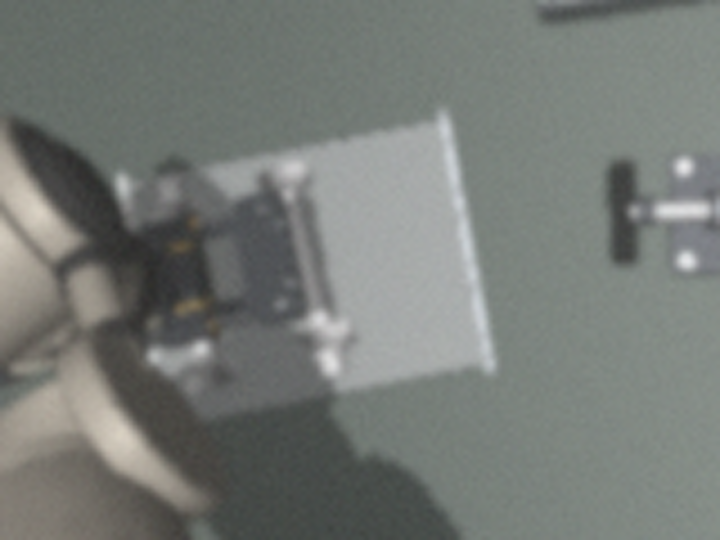

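The crop shows the hand over coupon 1 (fitting at (178,355)) and coupon 2 untouched at (305,260). The grip is undecided, so I'll keep closing.

>>> apply_moves(delta_pos=[[0,0,0],[0,0,0],[0,0,0],[0,0,0]], dr=[[0,0,0],[0,0,0],[0,0,0],[0,0,0]], jaw=[0.0,0.0,0.0,0.0])

```text
time: 4.5
tool_pos: [0.4189, 0.3954, 0.0141]
tool_rot: [3.142, 0.0, 0.199]
contact_force: [-0.5, -0.5, 1.0]
opening: 0.0007
grip_force: 0.0
```

>>> apply_moves(delta_pos=[[0,0,0.1],[-0.1,0,0.3],[-0.18,-0.1,0.68],[-0.18,-0.1,0.68],[-0.18,-0.1,0.68],[-0.18,-0.1,0.68],[-0.18,-0.1,0.68],[-0.18,-0.1,0.68]], dr=[[0,0,0],[0,0,0],[0,0,0],[0,0,0],[0,0,0],[0,0,0],[0,0,0],[0,0,0]], jaw=[0.3,0.5,0.5,0.5,0.5,0.5,0.5,0.5])

```text
time: 5.17
tool_pos: [0.3478, 0.3563, 0.2941]
tool_rot: [-3.136, -0.012, 0.2]
contact_force: [1.0, 0.1, 0.8]
opening: 0.0448
grip_force: 0.0
```

Run:
```python
from h import *
c,im=shot("wrist","w3",k=1.2)
s=telemetry.observe();print(s["tool_pos"],s["tool_rot"],s["time"])
```

```text
[0.3476697  0.35611152 0.29043477] [-3.1377989  -0.00811521  0.1996022 ] 5.2167
```

View pics/w3.png

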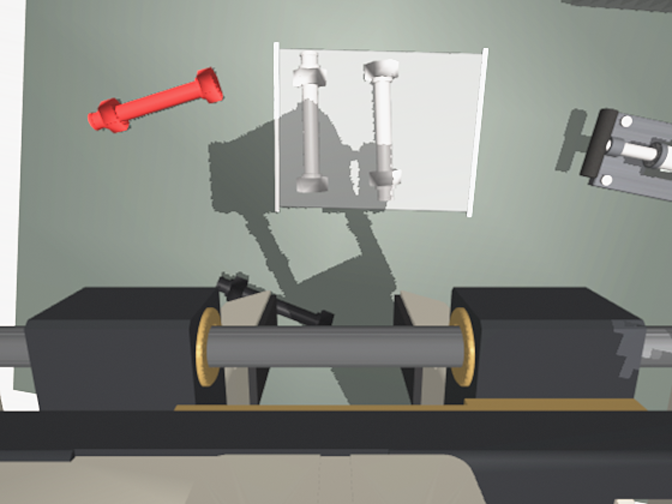

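The coupon still lies at (311,133), now with inner faces at (311,84) and (312,178).

Run:
```python
from h import *
c=cam("wrist")
def f(n,a,b,z=.022):
    p,q=[ray(c,u/1.2,v/1.2,z) for u,v in(a,b)]
    d=p-q; print(n,((p+q)/2).round(4),np.linalg.norm(d),np.arctan2(d[1],d[0]))
f("c1",(311,84),(312,178)); f("c2",(381,80),(384,170))
print("pad",*[ray(c,u/1.2,v/1.2,.006).round(3)[:2] for u,v in((279,45),(486,50),(278,210),(471,214))])
print(cam("wrist")[1].T@-cam("wrist")[2])
# where the top camera sees coupon 1 in the initial picture vs projected estimate
ct=cam("top"); print(proj(ct,[.4195,.3955,.02]),proj(ct,[.4397,.3255,.02]))
T=np.load('pics/top0.npy').astype(int)
for y in(225,230,235,240):print(y,T[y,152:196].sum(1)//3)
```

```text
c1 [0.4187 0.3948 0.022 ] 0.09033191009169221 0.19704978693704875
c2 [0.4384 0.3267 0.022 ] 0.08605090875221098 0.25903304368131824
pad [0.494 0.443] [0.53  0.241] [0.333 0.416] [0.369 0.212]
[0.41004524 0.36756228 0.47417468]
[163.03368354 234.99931951] [187.69697343 227.31764551]
225 [167 164 161 165 166 174 198 217 220 205 175 149 145 156 164 165 168 166
 167 168 166 167 170 166 168 169 169 169 169 167 169 170 186 205 222 220
 192 163 156 162 171 172 170 170]
230 [169 164 161 165 164 166 174 196 217 221 209 176 147 140 153 164 166 166
 167 168 167 166 168 167 165 168 168 169 167 169 168 167 167 178 203 219
 222 202 175 149 154 168 170 171]
235 [198 177 162 163 162 164 164 171 194 216 222 209 180 150 143 160 164 166
 166 167 167 166 166 169 171 167 169 168 169 169 171 169 169 169 175 191
 215 223 214 185 157 152 164 172]
240 [210 193 173 165 164 165 163 163 171 192 214 222 211 184 147 136 150 163
 168 168 165 167 167 167 167 168 167 168 171 169 170 171 170 172 167 169
 186 210 223 220 194 167 161 172]
```

Run:
```python
from h import *
m=eyes.camera_model("wrist");H=np.linalg.inv(np.array(m["hand_eye"]));K=cam("wrist")[0]
for p in((0,.0225,0),(0,-.0225,0),(.0095,.0225,0),(.0095,-.0225,0),(.0095,.0415,0),(0,.0225,-.019)):
    q=K@(H@[*p,1])[:3]; print(p,(q[:2]/q[2]*1.2).round(0))
im=np.load('pics/t2.npy'); im0=np.load('pics/top0.npy')
s=np.concatenate([np.load('pics/w3.npy')[230:350,150:410]],0)
cv2.imwrite('pics/fing.png',cv2.resize(s[...,::-1],(780,360)))
# coupon 1 pad strip in t2: does anything appear where fittings were
for y in range(205,262,6): print(y,im0[y,152:172].sum(1)//3,im[y,152:172].sum(1)//3)
```

```text
(0, 0.0225, 0) [385. 294.]
(0, -0.0225, 0) [283. 294.]
(0.0095, 0.0225, 0) [385. 273.]
(0.0095, -0.0225, 0) [282. 273.]
(0.0095, 0.0415, 0) [429. 273.]
(0, 0.0225, -0.019) [390. 310.]
205 [114 115 112 113 117 117 115 115 117 113 116 116 118 115 120 121 125 124
 124 130] [110 109 106 103  99  87  84  89  90  98 105 107 111 110 114 116 117 116
 119 122]
211 [156 157 165 187 206 215 202 177 147 141 154 160 167 166 167 166 167 167
 168 168] [107 101 107 122 131 133 131 114 101 103 103 104 102 103 109 118 133 148
 152 157]
217 [160 157 167 164 163 149 135 113  99  95  95 105 116 134 150 162 168 169
 166 163] [104 105 109 109 106  99  93  81  71  72  76  83  91  98 104 102 101  97
  96  97]
223 [163 163 166 162 166 184 209 225 220 195 160 135 145 159 165 167 167 165
 167 166] [ 55  56  58  58  57  61  64  66  67  68  65  58  61  75  88  92  97  99
 101  96]
229 [170 163 161 160 163 169 179 202 220 220 200 170 143 147 156 165 166 167
 169 166] [ 50  47  49  52  55  52  58  56  59  57  59  57  54  64  79  94 100 104
 104 101]
235 [198 177 162 163 162 164 164 171 194 216 222 209 180 150 143 160 164 166
 166 167] [52 47 47 54 56 50 51 53 66 68 74 71 60 60 63 74 90 98 95 98]
241 [210 201 176 167 163 164 163 162 169 187 212 225 220 188 148 136 144 160
 166 165] [75 92 99 90 73 69 76 74 75 72 76 76 73 74 82 83 85 84 86 87]
247 [174 197 192 176 164 161 166 165 165 165 181 206 224 221 198 162 140 146
 158 163] [ 93 125 138 137 125 116 118 121 129 137 155 181 196 185 150 116 104 104
 100 105]
253 [136 173 196 187 171 163 163 162 161 160 164 164 155 143 126 108  95  94
  98 114] [ 76  78  79  90 106 119 122 120 114 113 116 115 110 104  98  86  81  77
  82  89]
259 [116 138 172 196 191 171 166 164 164 166 163 164 163 164 167 165 167 164
 163 164] [ 68  72  72  68  73  71  72  71  74  81  94 103  99 101 101 101 102 101
 102 105]
```

View pics/fing.png

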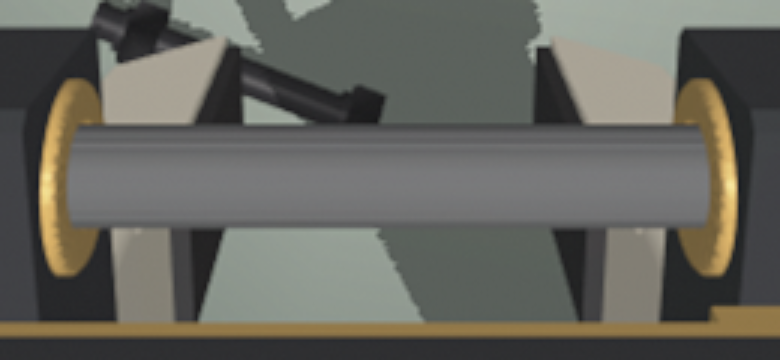

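The visible pad ends sit about 20 mm short of where the stated TCP should project, and the fingers shut above the tube at a reading of z=0.014. I'll go down again slowly and watch the force.

>>> apply_moves(delta_pos=[[0.1,0.05,-0.05],[0.18,0.1,-0.15],[0.18,0.1,-0.25],[0.18,0.1,-0.35],[0.18,0.1,-0.45],[0.18,0.1,-0.55],[0.18,0.1,-0.62],[0.18,0.1,-0.66]], dr=[[0,0,0],[0,0,0],[0,0,0],[0,0,0],[0,0,0],[0,0,0],[0,0,0],[0,0,0]], jaw=[0.38,0.38,0.38,0.38,0.38,0.38,0.38,0.38])

```text
time: 5.88
tool_pos: [0.4153, 0.3926, 0.0152]
tool_rot: [3.137, 0.01, 0.199]
contact_force: [-0.7, -0.3, -0.3]
opening: 0.0352
grip_force: 0.0
```

>>> apply_moves(delta_pos=[[0,0,-0.005],[0,0,-0.01],[0,0,-0.015],[0,0,-0.02],[0,0,-0.025],[0,0,-0.025],[0,0,-0.025]], dr=[[0,0,0],[0,0,0],[0,0,0],[0,0,0],[0,0,0],[0,0,0],[0,0,0]], jaw=[0.38,0.38,0.38,0.38,0.38,0.38,0.38])

```text
time: 6.47
tool_pos: [0.4192, 0.3956, 0.0128]
tool_rot: [-3.141, -0.001, 0.199]
contact_force: [-0.7, 0.2, 0.3]
opening: 0.0352
grip_force: 0.0
```

>>> apply_moves(delta_pos=[[0,0,-0.005],[0,0,-0.01],[0,0,-0.015],[0,0,-0.015]], dr=[[0,0,0],[0,0,0],[0,0,0],[0,0,0]], jaw=[0.38,0.38,0.38,0.38])

```text
time: 6.8
tool_pos: [0.4187, 0.3952, 0.0055]
tool_rot: [3.141, 0.001, 0.199]
contact_force: [-0.2, 0.5, -0.1]
opening: 0.0347
grip_force: 0.0
```

>>> apply_moves(delta_pos=[[0,0,-0.005],[0,0,-0.01],[0,0,-0.015],[0,0,-0.015]], dr=[[0,0,0],[0,0,0],[0,0,0],[0,0,0]], jaw=[0.38,0.38,0.38,0.38])

```text
time: 7.13
tool_pos: [0.4186, 0.3952, -0.0005]
tool_rot: [3.141, 0.001, 0.199]
contact_force: [-0.0, -0.2, 0.4]
opening: 0.035
grip_force: 0.0
```

>>> apply_moves(delta_pos=[[0,0,0],[0,0,0],[0,0,0],[0,0,0],[0,0,0]], dr=[[0,0,0],[0,0,0],[0,0,0],[0,0,0],[0,0,0]], jaw=[0.1,0.1,0.1,0.1,0.1])

```text
time: 7.55
tool_pos: [0.4191, 0.396, 0.0005]
tool_rot: [-3.141, -0.001, 0.199]
contact_force: [-2.2, 3.3, 3.7]
opening: 0.0101
grip_force: 2.1
```

The tips just touched the crown of the tube, so the real finger ends are about 20+ mm short of the reported TCP. I'll open and go lower.

>>> apply_moves(delta_pos=[[0,0,0],[0,0,0],[0,0,-0.01],[0,0,-0.02],[0,0,-0.025],[0,0,-0.03],[0,0,-0.03]], dr=[[0,0,0],[0,0,0],[0,0,0],[0,0,0],[0,0,0],[0,0,0],[0,0,0]], jaw=[0.38,0.38,0.38,0.38,0.38,0.38,0.38])

```text
time: 8.13
tool_pos: [0.4186, 0.3951, -0.0127]
tool_rot: [3.141, 0.001, 0.199]
contact_force: [-0.8, 0.1, 0.1]
opening: 0.0349
grip_force: 0.0
```

>>> apply_moves(delta_pos=[[0,0,-0.005],[0,0,-0.01],[0,0,-0.01]], dr=[[0,0,0],[0,0,0],[0,0,0]], jaw=[0.38,0.38,0.38])

```text
time: 8.38
tool_pos: [0.4188, 0.3952, -0.0164]
tool_rot: [3.141, 0.001, 0.199]
contact_force: [0.4, -1.2, 0.1]
opening: 0.0346
grip_force: 0.0
```

>>> apply_moves(delta_pos=[[0,0,0],[0,0,0],[0,0,0],[0,0,0]], dr=[[0,0,0],[0,0,0],[0,0,0],[0,0,0]], jaw=[0.08,0.08,0.08,0.08], force=30)

```text
time: 8.72
tool_pos: [0.419, 0.3956, -0.0158]
tool_rot: [-3.141, -0.0, 0.199]
contact_force: [-0.6, 0.8, 0.1]
opening: 0.0153
grip_force: 30.0
```

The grip holds at 0.0153 m and 30 N; the tube axis sits 36 mm behind the reported TCP. Lift and turn towards the nest.

>>> apply_moves(delta_pos=[[0,0,0.08],[0,0,0.18],[0,0,0.28],[0,0,0.38],[0,-0.05,0.48],[0,-0.12,0.53],[0,-0.22,0.53],[0,-0.32,0.53]], dr=[[0,0,0],[0,0,0],[0,0,0.15],[0,0,0.35],[0,0,0.55],[0,0,0.75],[0,0,0.92],[0,0,0.92]], jaw=[0.08,0.08,0.08,0.08,0.08,0.08,0.08,0.08])

```text
time: 9.38
tool_pos: [0.4191, 0.2667, 0.1975]
tool_rot: [3.14, -0.003, 0.666]
contact_force: [1.8, -0.3, -3.1]
opening: 0.0151
grip_force: 30.0
```

>>> apply_moves(delta_pos=[[0.02,-0.1,0],[0.04,-0.2,0],[0.06,-0.3,0],[0.08,-0.4,0],[0.1,-0.5,0],[0.11,-0.6,0],[0.11,-0.7,0],[0.11,-0.7,0]], dr=[[0,0,0.2],[0,0,0.4],[0,0,0.6],[0,0,0.8],[0,0,0.92],[0,0,0.92],[0,0,0.92],[0,0,0.92]], jaw=[0.08,0.08,0.08,0.08,0.08,0.08,0.08,0.08])

```text
time: 10.05
tool_pos: [0.4629, -0.0192, 0.1958]
tool_rot: [3.14, 0.003, 1.113]
contact_force: [0.4, 0.4, -2.8]
opening: 0.0152
grip_force: 30.0
```

>>> apply_moves(delta_pos=[[0,-0.1,0],[0,-0.2,0],[0,-0.226,0],[0,-0.226,0],[0,-0.226,0],[0,-0.226,0]], dr=[[0,0,0.2],[0,0,0.42],[0,0,0.64],[0,0,0.86],[0,0,0.926],[0,0,0.926]], jaw=[0.08,0.08,0.08,0.08,0.08,0.08])

```text
time: 10.55
tool_pos: [0.4625, -0.1032, 0.1958]
tool_rot: [-3.141, -0.0, 1.582]
contact_force: [0.2, -0.9, -1.8]
opening: 0.0152
grip_force: 30.0
```

>>> apply_moves(delta_pos=[[0,0,0],[0.01,0,0],[0.02,0,-0.05],[0.03,0,-0.1],[0.03,0,-0.1]], dr=[[0,-0.2,0],[0,-0.4,0],[0,-0.6,0],[0,-0.7,0],[0,-0.7,0]], jaw=[0.08,0.08,0.08,0.08,0.08])

```text
time: 10.97
tool_pos: [0.4705, -0.1008, 0.152]
tool_rot: [2.798, -0.001, 1.58]
contact_force: [-1.2, 1.0, -2.7]
opening: 0.0149
grip_force: 30.0
```

```bash
cat > tube.py <<'E'
from h import *
from scipy.spatial.transform import Rotation as R
def tube(d=.036):
    s=telemetry.observe(); M=R.from_euler('xyz',s["tool_rot"]).as_matrix()
    print("tcp",np.round(s["tool_pos"],4),"tube",np.round(np.array(s["tool_pos"])-d*M[:,2],4),"tool x",M[:,0].round(3),"a",M[:,2].round(3),"F",np.round(s["contact_force"],1),"open",round(s["opening"],4),s["grip_force"],s["time"])
E
python3 - <<'E'
from tube import *
tube()
c,im=shot("wrist","w4",k=1.2)
shot("scene","s4",box=(150,150,330,330),k=3.3)
E
```

```text
tcp [ 0.4705 -0.1008  0.152 ] tube [ 0.4583 -0.101   0.1859] tool x [-0.009  1.     0.001] a [ 0.337  0.004 -0.942] F [-1.2  1.  -2.7] open 0.0149 29.98358577489853 10.9667
```

View pics/s4.png

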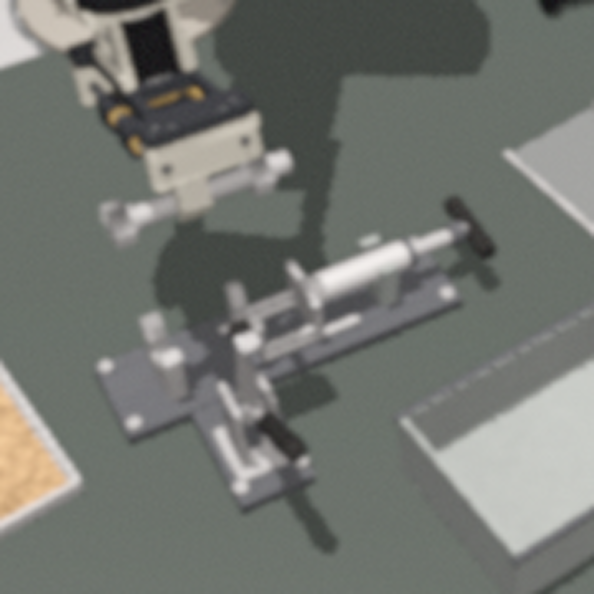

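Scene crop: the coupon hangs over the bench with its collar stub (282,160) towards the balance. The clamp arm stands open at (248,370), and the hand leans away from it.

>>> apply_moves(delta_pos=[[0.0155,-0.0225,-0.05],[0.0155,-0.0225,-0.12],[0.0155,-0.0225,-0.2],[0.0155,-0.0225,-0.27],[0.0155,-0.0225,-0.27],[0.0155,-0.0225,-0.27]], dr=[[0,0,0],[0,0,0],[0,0,0],[0,0,0],[0,0,0],[0,0,0]], jaw=[0.08,0.08,0.08,0.08,0.08,0.08])

```text
time: 11.57
tool_pos: [0.4823, -0.1118, 0.0482]
tool_rot: [2.793, 0.002, 1.582]
contact_force: [-0.1, -0.9, -1.0]
opening: 0.0154
grip_force: 30.0
```

Run:
```python
from tube import *
tube()
c,im=shot("scene","s5",box=(185,190,285,290),k=6)
for n,p in(("nest",(.4645,-.11,.045)),("fork",(.4645,-.075,.063)),("sad",(.4645,-.143,.063))): print(n,((proj(c,p)-[185,190])*6).round(0))
```

```text
tcp [ 0.4823 -0.1118  0.0482] tube [ 0.47   -0.1119  0.0821] tool x [-0.011  1.    -0.002] a [ 0.342  0.002 -0.94 ] F [-0.1 -0.9 -1. ] open 0.0154 29.98393803834915 11.5667
nest [149. 367.]
fork [222. 310.]
sad [ 69. 370.]
```

View pics/s5.png

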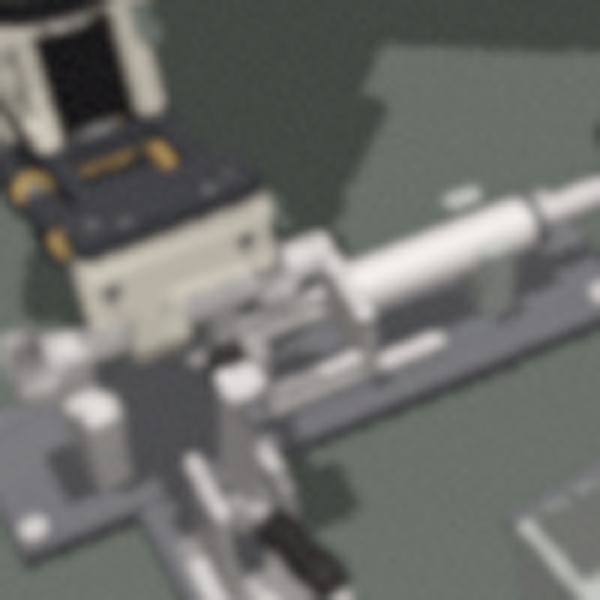

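The crop shows the collar (300,265) beyond the fork, the far fitting (40,365) left of the fixed saddle, and the clamp arm clear. Lower it in.

>>> apply_moves(delta_pos=[[-0.011,0.003,0],[-0.011,0.003,-0.02],[-0.011,0.003,-0.04],[-0.011,0.003,-0.06],[-0.011,0.003,-0.075],[-0.011,0.003,-0.075]], dr=[[0,0,0],[0,0,0],[0,0,0],[0,0,0],[0,0,0],[0,0,0]], jaw=[0.08,0.08,0.08,0.08,0.08,0.08])

```text
time: 12.12
tool_pos: [0.4775, -0.1109, 0.0192]
tool_rot: [2.789, 0.004, 1.582]
contact_force: [-0.3, 0.5, -2.0]
opening: 0.0148
grip_force: 30.0
```

Run:
```python
from tube import *
tube()
```

```text
tcp [ 0.4775 -0.1109  0.0192] tube [ 0.4651 -0.1109  0.053 ] tool x [-0.011  1.    -0.004] a [ 0.345 -0.    -0.939] F [-0.3  0.5 -2. ] open 0.0148 29.983835220336914 12.1167
```

>>> apply_moves(delta_pos=[[0,0,-0.007],[0,0,-0.014],[0,0,-0.019],[0,0,-0.019]], dr=[[0,0,0],[0,0,0],[0,0,0],[0,0,0]], jaw=[0.08,0.08,0.08,0.08])

```text
time: 12.45
tool_pos: [0.4775, -0.1111, 0.0112]
tool_rot: [2.79, 0.005, 1.581]
contact_force: [-1.4, -0.2, 4.7]
opening: 0.0152
grip_force: 30.0
```

Seated (Fz +4.7). Release and back off along the tool axis.

>>> apply_moves(delta_pos=[[0,0,0],[0,0,0],[-0.02,0,0.05],[-0.05,0,0.13],[-0.08,0,0.22],[-0.115,0,0.31],[-0.115,0,0.4],[-0.115,0,0.45]], dr=[[0,0,0],[0,0,0],[0,0,0],[0,0,0],[0,0,0],[0,0,0],[0,0,0],[0,0,0]], jaw=[0.3,0.3,0.3,0.3,0.3,0.3,0.3,0.3])

```text
time: 13.12
tool_pos: [0.4312, -0.1117, 0.1947]
tool_rot: [2.787, 0.008, 1.581]
contact_force: [0.8, -0.5, 0.7]
opening: 0.0274
grip_force: 0.0
```

Run:
```python
from tube import *
tube()
c=cam("wrist"); im=eyes.read_camera("wrist"); np.save('pics/w6.npy',im)
for p in((.4645,-.11,.045),(.4645,-.035,.045)):print(proj(c,p))
ct=cam("top"); t=eyes.read_camera("top"); np.save('pics/t6.npy',t)
print("top",proj(ct,(.4645,-.11,.045)))
```

```text
tcp [ 0.4312 -0.1117  0.1947] tube [ 0.4187 -0.1115  0.2285] tool x [-0.01   1.    -0.008] a [ 0.347 -0.004 -0.938] F [ 0.8 -0.5  0.7] open 0.0274 0.0 13.1167
[257.49654797 187.65895206]
[257.16651242 104.05423488]
top [342.02254557 214.42565518]
```

>>> apply_moves(delta_pos=[[0.05,0,0.06],[0.1,0,0.08],[0.2,0,0.08],[0.3,0,0.08],[0.4,0,0.08],[0.4,0,0.08]], dr=[[0,0.2,0],[0,0.4,0],[0,0.6,0],[0,0.71,0],[0,0.71,0],[0,0.71,0]], jaw=[0.4,0.4,0.4,0.4,0.4,0.4])

```text
time: 13.72
tool_pos: [0.5963, -0.1101, 0.217]
tool_rot: [-3.134, -0.002, 1.585]
contact_force: [-1.8, -0.4, -1.1]
opening: 0.0365
grip_force: 0.0
```

>>> apply_moves(delta_pos=[[0.08,0,0],[0.1,0,0],[0.1,0,0],[0.1,0,0]], dr=[[0,0,-0.25],[0,0,-0.5],[0,0,-0.75],[0,0,-1]], jaw=[0.4,0.4,0.4,0.4])

```text
time: 14.05
tool_pos: [0.6306, -0.1104, 0.2199]
tool_rot: [-3.133, 0.0, 1.077]
contact_force: [-0.7, -0.2, 0.6]
opening: 0.0367
grip_force: 0.0
```

>>> apply_moves(delta_pos=[[0,0,0],[0,0,0],[0,0,0],[0,0,0]], dr=[[0,0,-0.25],[0,0,-0.5],[0,0,-0.75],[0,0,-1]], jaw=[0.4,0.4,0.4,0.4])

```text
time: 14.38
tool_pos: [0.6301, -0.1106, 0.2208]
tool_rot: [-3.135, 0.001, 0.576]
contact_force: [-0.8, -0.5, -0.3]
opening: 0.0362
grip_force: 0.0
```

>>> apply_moves(delta_pos=[[0,0,0],[0,0,0],[0,0,0],[0,0,0],[0,0,0],[0,0,0]], dr=[[0,0,-0.25],[0,0,-0.5],[0,0,-0.75],[0,0,-1],[0,0,-1],[0,0,-1]], jaw=[0.4,0.4,0.4,0.4,0.4,0.4])

```text
time: 14.88
tool_pos: [0.6302, -0.1107, 0.2213]
tool_rot: [-3.136, 0.002, 0.086]
contact_force: [-1.4, 0.4, -0.1]
opening: 0.0369
grip_force: 0.0
```

Run:
```python
from tube import *
tube()
```

```text
tcp [ 0.6302 -0.1107  0.2213] tube [ 0.6303 -0.1109  0.2573] tool x [ 0.996  0.086 -0.002] a [-0.002  0.006 -1.   ] F [-1.4  0.4 -0.1] open 0.0369 0.0 14.8833
```

>>> apply_moves(delta_pos=[[0.0175,0.003,-0.08],[0.0175,0.003,-0.16],[0.0175,0.003,-0.24],[0.0175,0.003,-0.3],[0.0175,0.003,-0.35],[0.0175,0.003,-0.35],[0.0175,0.003,-0.35]], dr=[[0,0,-0.16],[0,0,-0.16],[0,0,-0.16],[0,0,-0.16],[0,0,-0.16],[0,0,-0.16],[0,0,-0.16]], jaw=[0.4,0.4,0.4,0.4,0.4,0.4,0.4])

```text
time: 15.47
tool_pos: [0.637, -0.1094, 0.0814]
tool_rot: [-3.136, 0.003, 0.005]
contact_force: [-0.3, -0.3, 0.3]
opening: 0.0371
grip_force: 0.0
```

>>> apply_moves(delta_pos=[[0,0,0],[0,0,0],[0,0,0],[0,0,0]], dr=[[0,0,0],[0,0,0],[0,0,0],[0,0,0]], jaw=[0.05,0.05,0.05,0.05], force=15)

```text
time: 15.8
tool_pos: [0.6387, -0.1071, 0.0841]
tool_rot: [-3.133, -0.003, 0.002]
contact_force: [1.0, 9.1, 4.9]
opening: 0.0157
grip_force: 15.0
```

>>> apply_moves(delta_pos=[[-0.031,0.01,0.04],[-0.07,0.01,0.0725],[-0.115,0.01,0.096],[-0.1635,0.01,0.11],[-0.214,0.01,0.114],[-0.264,0.01,0.107],[-0.29,0.01,0.1],[-0.312,0.01,0.09]], dr=[[0,0,0],[0,0,0],[0,0,0],[0,0,0],[0,0,0],[0,0,0],[0,0,0],[0,0,0]], jaw=[0.05,0.05,0.05,0.05,0.05,0.05,0.05,0.05])

```text
time: 16.47
tool_pos: [0.5123, -0.1079, 0.1208]
tool_rot: [-3.141, -0.003, 0.003]
contact_force: [-5.0, -8.2, 5.1]
opening: 0.0156
grip_force: 15.0
```

>>> apply_moves(delta_pos=[[-0.022,0,-0.013],[-0.043,0,-0.027],[-0.05,0,-0.033],[-0.05,0,-0.033],[-0.05,0,-0.033]], dr=[[0,0,0],[0,0,0],[0,0,0],[0,0,0],[0,0,0]], jaw=[0.05,0.05,0.05,0.05,0.05])

```text
time: 16.88
tool_pos: [0.4919, -0.1079, 0.1062]
tool_rot: [-3.141, 0.001, 0.003]
contact_force: [-6.7, -9.0, 1.7]
opening: 0.0153
grip_force: 15.0
```

>>> apply_moves(delta_pos=[[0,-0.004,0],[0,-0.004,0],[0,-0.004,0.08],[0,0,0.17],[-0.06,0.08,0.2],[-0.12,0.18,0.2],[-0.12,0.28,0.2],[-0.12,0.38,0.2]], dr=[[0,0,0],[0,0,0],[0,0,0],[0,0,0],[0,0,0],[0,0,0],[0,0,0],[0,0,0]], jaw=[0.4,0.4,0.4,0.4,0.4,0.4,0.4,0.4])

```text
time: 17.55
tool_pos: [0.4441, 0.0467, 0.1865]
tool_rot: [-3.136, -0.002, 0.001]
contact_force: [1.4, -0.1, -1.0]
opening: 0.0366
grip_force: 0.0
```

Run:
```python
from tube import *
tube()
c,im=shot("wrist","w7",k=1.2)
cs,_=shot("scene","s7",box=(185,190,305,290),k=6)
```

```text
tcp [0.4441 0.0467 0.1865] tube [0.444  0.0465 0.2225] tool x [1.    0.001 0.002] a [ 0.002  0.005 -1.   ] F [ 1.4 -0.1 -1. ] open 0.0366 0.0 17.55
```

View pics/w7.png

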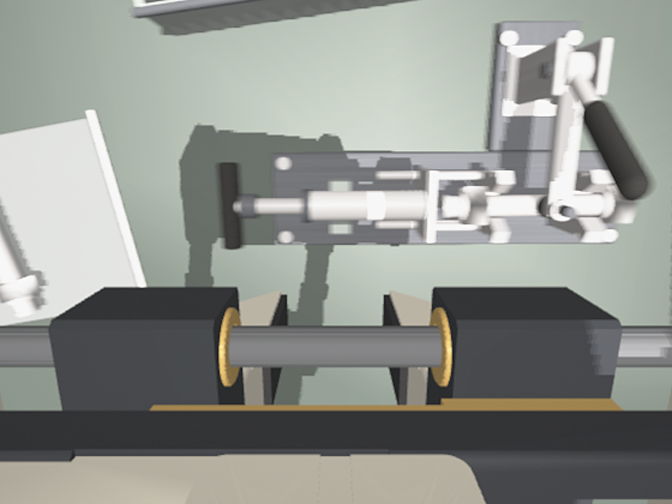

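The view shows the coupon seated with the clamp shut on it (pad at (565,205)). The collar sits past the fork at (490,205), the pull handle at (231,205) and the barrel mouth near (308,206).

Run:
```python
from tube import *
c=cam("wrist"); im=np.load('pics/w7.npy').astype(int)
for n,u,v,z in(("handle",231,205,.05),("h end far",229,164,.05),("h end near",233,247,.05),("mouth",308,206,.045),("fork",503,206,.06),("xhead",432,206,.07)):
    print(n,ray(c,u/1.2,v/1.2,z).round(4))
g=im.sum(2)//3
print("row171 u350..430",g[171,355:430])
print("handle row 150 180-215",g[155,178:210])
print("plunger row171 185-270", g[171,185:270])
```

```text
handle [0.4647 0.1275 0.05  ]
h end far [0.4942 0.1274 0.05  ]
h end near [0.433  0.1275 0.05  ]
mouth [0.4638 0.0712 0.045 ]
fork [ 0.4672 -0.068   0.06  ]
xhead [ 0.4681 -0.0156  0.07  ]
row171 u350..430 [241 246 246 247 247 247 247 244 234 184 113 110 107 157 215 235 244 247
 247 247 247 247 247 247 247 247 247 247 247 247 247 246 246 246 243 231
 204 137 114 119 121 121 122 123 124 124 126 128 128 128 152 203 234 243
 247 247 247 247 247 247 247 247 247 247 247 247 247 247 247 247 247 247
 247 247 247]
handle row 150 180-215 [108 105 100  94  83  77  66  57  58  61  60  61  62  61  60  57  57  54
  52  53  65  80  89  94 104 110 110 109 109 109 110 109]
plunger row171 185-270 [ 68  60  59  61  60  61  60  58  74 123 171 173 173 189 184 168 143 126
 128 128 129 128 128 128 125 129 152 189 207 217 227 234 236 236 236 236
 236 236 236 236 237 237 236 237 237 237 237 237 237 237 237 237 237 237
 238 238 238 238 238 238 238 238 239 235 229 221 200 184 158 132 139 171
 215 229 236 242 244 245 245 245 245 245 245 245 245]
```

>>> apply_moves(delta_pos=[[0,0.1,-0.05],[0,0.19,-0.13],[0,0.19,-0.2],[0,0.19,-0.2],[0,0.19,-0.2],[0,0.19,-0.2]], dr=[[0,0,0],[0,0,0],[0,0,0],[0,0,0],[0,0,0],[0,0,0]], jaw=[0.4,0.4,0.4,0.4,0.4,0.4])

```text
time: 18.15
tool_pos: [0.4461, 0.1206, 0.1066]
tool_rot: [-3.137, -0.002, 0.002]
contact_force: [0.5, -0.3, 1.0]
opening: 0.0366
grip_force: 0.0
```

Run:
```python
from tube import *
tube()
c=cam("wrist"); im=eyes.read_camera("wrist"); np.save('pics/w8.npy',im); g=im.astype(int).sum(2)//3
# expected pixel of handle at x=.48,z=.053
for x in(.483,.478):
    u,v=proj(c,(x,.125,.053)); print((u,v)); v=int(v); u=int(u)
    if 0<=v<420:
        r=g[v]; d=np.where(r[u-60:u+60]<70)[0]+u-60; print(d, [ray(c,k,v,.045).round(4)[1] for k in(d.min(),d.max())] if len(d) else None)
```

```text
tcp [0.4461 0.1206 0.1066] tube [0.446  0.1204 0.1426] tool x [1.    0.002 0.002] a [ 0.002  0.005 -1.   ] F [ 0.5 -0.3  1. ] open 0.0366 0.0 18.15
(np.float64(271.87262146899707), np.float64(163.7644088234809))
[264 265 266 267 268 269 270 271 272 273 274 275 276 277 278 279 280 281
 282 283 284 285 286] [np.float64(0.1305), np.float64(0.1157)]
(np.float64(271.9026650305771), np.float64(171.4383645694422))
[264 265 266 267 268 269 270 271 272 273 274 275 276 277 278 279 280 281
 282 283 284 285 286] [np.float64(0.1305), np.float64(0.1157)]
```

>>> apply_moves(delta_pos=[[-0.0075,0.006,-0.07],[-0.0075,0.006,-0.14],[-0.0075,0.006,-0.2],[-0.0075,0.006,-0.244],[-0.0075,0.006,-0.244],[-0.0075,0.006,-0.244]], dr=[[0,0,0],[0,0,0],[0,0,0],[0,0,0],[0,0,0],[0,0,0]], jaw=[0.4,0.4,0.4,0.4,0.4,0.4])

```text
time: 18.7
tool_pos: [0.4429, 0.123, 0.0086]
tool_rot: [-3.137, -0.001, 0.001]
contact_force: [1.3, 0.9, -0.0]
opening: 0.0369
grip_force: 0.0
```

>>> apply_moves(delta_pos=[[0,0,0],[0,0,0],[0,0,0],[0,0,0]], dr=[[0,0,0],[0,0,0],[0,0,0],[0,0,0]], jaw=[0.05,0.05,0.05,0.05], force=25)

```text
time: 19.03
tool_pos: [0.4427, 0.1237, 0.0086]
tool_rot: [-3.137, -0.002, 0.002]
contact_force: [0.7, -0.2, 2.7]
opening: 0.0153
grip_force: 25.1
```

Run:
```python
from tube import *
tube()
c=cam("wrist"); im=eyes.read_camera("wrist"); np.save('pics/w9.npy',im); g=im.astype(int).sum(2)//3
u,v=proj(c,(.4645,.0715,.045)); print("mouth exp",u,v)
v=int(round(v)); print(g[v,240:420:1])
```

```text
tcp [0.4427 0.1237 0.0086] tube [0.4426 0.1235 0.0446] tool x [1.    0.002 0.002] a [ 0.002  0.005 -1.   ] F [ 0.7 -0.2  2.7] open 0.0153 25.08516490459442 19.0333
mouth exp 402.0121772391295 225.21634616011207
[105 106 106 105 106 105 105 106 105 106 106 105 105 105 105 105 106 105
 107  99  70  45  51  54  55  57  56  58  60  60  61  60  60  61  62  64
  65  64  63  63  63  62  62  62  61  61  61  61  59  58  53  71 202 243
 240 239 239 242 212 125 134 136 136 136 136 136 136 136 136 136 136 136
 136 136 136 136 136 135 135 134 135 134 134 135 135 134 134 133 127 215
 241 238 237 237 237 237 237 237 236 237 237 237 236 236 236 236 236 236
 236 236 236 235 235 235 235 235 235 235 235 235 235 234 235 235 234 234
 234 234 234 234 234 233 233 233 233 233 232 232 232 232 231 231 231 231
 231 231 231 231 231 231 231 230 230 230 230 230 230 229 230 229 229 229
 229 229 229 229 229 229 229 230 232 225 174 115 121 104  70  73 107 127]
```

>>> apply_moves(delta_pos=[[0,0.0125,0],[0,0.025,0],[0,0.0375,0],[0,0.05,0],[0,0.0625,0],[0,0.075,0],[0,0.075,0],[0,0.075,0]], dr=[[0,0,0],[0,0,0],[0,0,0],[0,0,0],[0,0,0],[0,0,0],[0,0,0],[0,0,0]], jaw=[0.05,0.05,0.05,0.05,0.05,0.05,0.05,0.05])

```text
time: 19.75
tool_pos: [0.4425, 0.1533, 0.0085]
tool_rot: [-3.138, -0.001, 0.003]
contact_force: [-0.6, -6.6, 7.4]
opening: 0.015
grip_force: 25.0
```

```bash
cat > prof.py <<'E'
from tube import *
def prof(name,x=.4645,z=.045):
    tube(); c=cam("wrist"); im=eyes.read_camera("wrist"); np.save('pics/'+name+'.npy',im); g=im.astype(int).sum(2)//3
    s=telemetry.observe(); y0=s["tool_pos"][1]
    u,v=proj(c,(x,y0-.09,z)); v=int(round(v))
    r=g[v]; e=np.where(np.abs(np.diff(r.astype(int)))>18)[0]
    print("row",v); print([(int(k),int(r[k-1]),int(r[k+2]),round((y0-ray(c,k+.5,v,z)[1])*1000,1)) for k in e if k<557])
E
python3 -c "
from prof import *
prof('p1')"
```

```text
tcp [0.4425 0.1533 0.0085] tube [0.4425 0.1531 0.0445] tool x [1.    0.003 0.001] a [ 0.001  0.004 -1.   ] F [-0.6 -6.6  7.4] open 0.015 24.99957114458084 19.75
row 225
[(73, 230, 155, np.float64(-85.9)), (74, 233, 158, np.float64(-85.5)), (137, 127, 243, np.float64(-58.9)), (138, 124, 239, np.float64(-58.5)), (145, 242, 132, np.float64(-55.6)), (146, 225, 116, np.float64(-55.2)), (259, 103, 41, np.float64(-7.7)), (260, 106, 50, np.float64(-7.3)), (291, 54, 227, np.float64(5.7)), (292, 46, 240, np.float64(6.1)), (298, 238, 128, np.float64(8.6)), (299, 228, 132, np.float64(9.1)), (328, 131, 232, np.float64(21.2)), (329, 126, 236, np.float64(21.6)), (434, 226, 127, np.float64(65.5)), (435, 228, 46, np.float64(66.0)), (436, 209, 92, np.float64(66.4)), (437, 127, 196, np.float64(66.8)), (438, 46, 229, np.float64(67.2)), (439, 92, 226, np.float64(67.6)), (458, 226, 53, np.float64(75.6)), (459, 227, 63, np.float64(76.0)), (464, 64, 84, np.float64(78.1)), (467, 84, 120, np.float64(79.3)), (481, 117, 230, np.float64(85.2)), (482, 114, 241, np.float64(85.6))]
```

>>> apply_moves(delta_pos=[[0,0.0125,0],[0,0.025,0],[0,0.0325,0],[0,0.0325,0],[0,0.0325,0]], dr=[[0,0,0],[0,0,0],[0,0,0],[0,0,0],[0,0,0]], jaw=[0.05,0.05,0.05,0.05,0.05])

```text
time: 20.22
tool_pos: [0.4424, 0.166, 0.0085]
tool_rot: [-3.138, -0.001, 0.003]
contact_force: [-0.8, -8.3, 7.5]
opening: 0.0151
grip_force: 25.0
```

```bash
python3 -c "
from prof import *
prof('p2')"
```

```text
tcp [0.4424 0.166  0.0085] tube [0.4424 0.1658 0.0445] tool x [1.    0.003 0.001] a [ 0.001  0.003 -1.   ] F [-0.8 -8.3  7.5] open 0.0151 24.99979466199875 20.2167
row 225
[(71, 230, 154, np.float64(-86.7)), (72, 233, 157, np.float64(-86.3)), (159, 145, 175, np.float64(-49.7)), (160, 135, 234, np.float64(-49.3)), (161, 114, 240, np.float64(-48.9)), (168, 240, 129, np.float64(-45.9)), (169, 234, 117, np.float64(-45.5)), (259, 102, 42, np.float64(-7.7)), (260, 105, 49, np.float64(-7.3)), (291, 55, 226, np.float64(5.7)), (292, 47, 239, np.float64(6.1)), (298, 237, 127, np.float64(8.6)), (299, 227, 132, np.float64(9.0)), (328, 130, 231, np.float64(21.2)), (329, 125, 235, np.float64(21.6)), (412, 249, 225, np.float64(56.3)), (435, 227, 45, np.float64(66.0)), (436, 215, 91, np.float64(66.4)), (437, 138, 194, np.float64(66.8)), (438, 45, 229, np.float64(67.2)), (439, 91, 225, np.float64(67.6)), (459, 224, 98, np.float64(76.0)), (460, 228, 45, np.float64(76.4)), (461, 193, 109, np.float64(76.8)), (462, 98, 199, np.float64(77.2)), (463, 45, 227, np.float64(77.7)), (464, 109, 223, np.float64(78.1)), (471, 223, 121, np.float64(81.0)), (472, 226, 98, np.float64(81.4)), (473, 196, 87, np.float64(81.8)), (476, 87, 128, np.float64(83.1)), (478, 116, 58, np.float64(83.9)), (479, 128, 97, np.float64(84.3)), (480, 102, 120, np.float64(84.8)), (481, 58, 118, np.float64(85.2)), (495, 116, 226, np.float64(91.0)), (496, 112, 251, np.float64(91.4)), (497, 157, 248, np.float64(91.9))]
```

>>> apply_moves(delta_pos=[[0,0.0125,0],[0,0.025,0],[0,0.025,0],[0,0.025,0]], dr=[[0,0,0],[0,0,0],[0,0,0],[0,0,0]], jaw=[0.05,0.05,0.05,0.05])

```text
time: 20.6
tool_pos: [0.4423, 0.1756, 0.0084]
tool_rot: [-3.139, -0.001, 0.004]
contact_force: [0.6, -10.8, 9.0]
opening: 0.0149
grip_force: 25.0
```

```bash
sed -i 's/if k<557/if 420<k<557/' prof.py; python3 -c "
from prof import *
prof('p3')"
```

```text
tcp [0.4423 0.1756 0.0084] tube [0.4423 0.1755 0.0444] tool x [1.    0.004 0.001] a [ 0.001  0.003 -1.   ] F [  0.6 -10.8   9. ] open 0.0149 24.99962031841278 20.6
row 225
[(435, 225, 43, np.float64(65.9)), (436, 211, 75, np.float64(66.4)), (437, 134, 188, np.float64(66.8)), (438, 43, 227, np.float64(67.2)), (439, 75, 223, np.float64(67.6)), (459, 222, 96, np.float64(76.0)), (460, 226, 44, np.float64(76.4)), (461, 191, 108, np.float64(76.8)), (462, 96, 197, np.float64(77.2)), (463, 44, 225, np.float64(77.6)), (464, 108, 221, np.float64(78.1)), (484, 221, 61, np.float64(86.4)), (485, 226, 43, np.float64(86.8)), (487, 61, 250, np.float64(87.7)), (488, 43, 250, np.float64(88.1)), (494, 248, 178, np.float64(90.6)), (495, 246, 71, np.float64(91.0)), (496, 223, 62, np.float64(91.4)), (505, 61, 171, np.float64(95.2)), (506, 56, 167, np.float64(95.6)), (520, 165, 250, np.float64(101.4)), (521, 161, 248, np.float64(101.9))]
```

>>> apply_moves(delta_pos=[[0,0.008,0],[0,0.0155,0],[0,0.0155,0],[0,0.0155,0]], dr=[[0,0,0],[0,0,0],[0,0,0],[0,0,0]], jaw=[0.05,0.05,0.05,0.05])

```text
time: 20.98
tool_pos: [0.4423, 0.1814, 0.0084]
tool_rot: [-3.139, -0.001, 0.004]
contact_force: [-0.6, -11.4, 9.5]
opening: 0.0152
grip_force: 25.0
```

```bash
python3 -c "
from prof import *
prof('p4')
g=np.load('pics/p4.npy').astype(int).sum(2)//3;print(g[225,480:560])
for r in(205,210,215,235,240,245):print(r,g[r,495:530])"
```

```text
tcp [0.4423 0.1814 0.0084] tube [0.4423 0.1813 0.0444] tool x [1.    0.004 0.001] a [ 0.001  0.002 -1.   ] F [ -0.6 -11.4   9.5] open 0.0152 24.99968647956848 20.9833
row 225
[(435, 222, 41, np.float64(65.9)), (436, 223, 74, np.float64(66.4)), (437, 160, 185, np.float64(66.8)), (438, 41, 226, np.float64(67.2)), (439, 74, 222, np.float64(67.6)), (459, 221, 95, np.float64(76.0)), (460, 224, 43, np.float64(76.4)), (461, 187, 107, np.float64(76.8)), (462, 95, 195, np.float64(77.2)), (463, 43, 224, np.float64(77.6)), (464, 107, 220, np.float64(78.1)), (484, 219, 60, np.float64(86.4)), (485, 225, 42, np.float64(86.8)), (487, 60, 250, np.float64(87.7)), (488, 42, 250, np.float64(88.1)), (501, 250, 64, np.float64(93.5)), (502, 249, 71, np.float64(93.9)), (520, 60, 156, np.float64(101.5)), (521, 56, 166, np.float64(101.9)), (535, 163, 251, np.float64(107.7)), (536, 160, 248, np.float64(108.1))]
[218 218 218 219 225 174  60  42 115 250 250 247 247 247 247 247 247 247
 247 247 250 249 136  64  71  72  72  72  72  63  52  62  66  60  60  76
  87  77  63  60  56 111 156 166 164 164 165 164 164 16
[... 306 characters left out ...]
94  77 108 102  61  99  96  79  86  67  58
  65 100  94  57  68 119 144 142 141 142 141 141 141 141 141 141 141]
215 [215 218 208 141  35  50  51  52  52  52  47  44  49  76  92  80  64  61
  62  75  89  96  79  56  85 133 153 150 149 149 149 149 150 150 150]
235 [246 246 247 248 252 238  56  63  67  67  68  68  68  58  47  52  72  87
  74  93 101  81 107 101  59  70 138 169 166 165 165 165 165 165 165]
240 [193 174 123  49  51  55  56  56  56  52  42  49  79 101  86  58  59  58
  65  76  81  94  87  60  70 134 165 162 161 161 161 161 161 161 162]
245 [ 74  73  87  90  93  92  72  80  96  84  65  59  59  59  61  61  60  62
  96 109  81  58  64 122 155 157 156 155 156 156 156 155 156 155 156]
```

The band's front edge is at 93.6 mm and the mouth at about 97.3 mm, so the band's middle stands at the mouth. Hold.

>>> apply_moves(delta_pos=[[0,0,0],[0,0,0],[0,0,0],[0,0,0],[0,0,0],[0,0,0],[0,0,0],[0,0,0]], dr=[[0,0,0],[0,0,0],[0,0,0],[0,0,0],[0,0,0],[0,0,0],[0,0,0],[0,0,0]], jaw=[0.05,0.05,0.05,0.05,0.05,0.05,0.05,0.05])

```text
time: 21.7
tool_pos: [0.4423, 0.1813, 0.0084]
tool_rot: [-3.139, -0.001, 0.003]
contact_force: [-1.3, -12.0, 8.6]
opening: 0.0151
grip_force: 25.0
```

>>> apply_moves(delta_pos=[[0,0,0],[0,0,0],[0,0,0],[0,0,0],[0,0,0],[0,0,0],[0,0,0],[0,0,0]], dr=[[0,0,0],[0,0,0],[0,0,0],[0,0,0],[0,0,0],[0,0,0],[0,0,0],[0,0,0]], jaw=[0.05,0.05,0.05,0.05,0.05,0.05,0.05,0.05])

```text
time: 22.37
tool_pos: [0.4423, 0.1813, 0.0084]
tool_rot: [-3.139, -0.001, 0.003]
contact_force: [-0.8, -12.6, 7.6]
opening: 0.0154
grip_force: 25.0
```

```bash
python3 -c "
from prof import *
prof('p5')"
```

```text
tcp [0.4423 0.1813 0.0084] tube [0.4423 0.1812 0.0444] tool x [1.    0.003 0.001] a [ 0.001  0.002 -1.   ] F [ -0.8 -12.6   7.6] open 0.0154 24.999952018260956 22.3667
row 225
[(435, 223, 42, np.float64(66.1)), (436, 208, 74, np.float64(66.5)), (437, 133, 185, np.float64(66.9)), (438, 42, 226, np.float64(67.3)), (439, 74, 221, np.float64(67.7)), (459, 220, 95, np.float64(76.1)), (460, 224, 44, np.float64(76.5)), (461, 188, 107, np.float64(76.9)), (462, 95, 195, np.float64(77.3)), (463, 44, 223, np.float64(77.8)), (464, 107, 220, np.float64(78.2)), (484, 219, 59, np.float64(86.5)), (485, 225, 42, np.float64(86.9)), (487, 59, 249, np.float64(87.8)), (488, 42, 250, np.float64(88.2)), (501, 250, 65, np.float64(93.6)), (502, 249, 71, np.float64(94.0)), (512, 64, 83, np.float64(98.2)), (514, 92, 60, np.float64(99.1)), (520, 59, 168, np.float64(101.6)), (521, 71, 165, np.float64(102.0)), (535, 162, 249, np.float64(107.8))]
```

>>> apply_moves(delta_pos=[[0,-0.03,0],[0,-0.06,0],[0,-0.09,0],[0,-0.12,0],[0,-0.14,0],[0,-0.148,0],[0,-0.148,0],[0,-0.148,0]], dr=[[0,0,0],[0,0,0],[0,0,0],[0,0,0],[0,0,0],[0,0,0],[0,0,0],[0,0,0]], jaw=[0.05,0.05,0.05,0.05,0.05,0.05,0.05,0.05])

```text
time: 23.08
tool_pos: [0.4427, 0.1235, 0.0085]
tool_rot: [-3.137, -0.002, 0.002]
contact_force: [-0.9, -1.2, 6.6]
opening: 0.0153
grip_force: 25.0
```

>>> apply_moves(delta_pos=[[0,0,0],[0,0,0],[0,0,0.1],[0,0,0.2],[0,-0.05,0.3],[0,-0.15,0.4],[0,-0.19,0.444],[0,-0.19,0.444]], dr=[[0,0,0],[0,0,0],[0,0,0],[0,0,0],[0,0,0],[0,0,0],[0,0,0],[0,0,0]], jaw=[0.4,0.4,0.4,0.4,0.4,0.4,0.4,0.4])

```text
time: 23.75
tool_pos: [0.4451, 0.0443, 0.1907]
tool_rot: [-3.139, -0.01, 0.0]
contact_force: [1.8, 0.9, -0.3]
opening: 0.0364
grip_force: 0.0
```

Run:
```python
from tube import *
tube()
c,im=shot("wrist","w10")
a=np.load('pics/w7.npy')[110:240,160:560]; b=im[110:240,160:560]
cv2.imwrite('pics/cmp.png',cv2.resize(np.vstack([a,b])[...,::-1],(800,520),interpolation=cv2.INTER_CUBIC))
```

```text
tcp [0.4451 0.0443 0.1907] tube [0.4447 0.0442 0.2267] tool x [1.   0.   0.01] a [ 0.01   0.003 -1.   ] F [ 1.8  0.9 -0.3] open 0.0364 0.0 23.75
```

View pics/cmp.png

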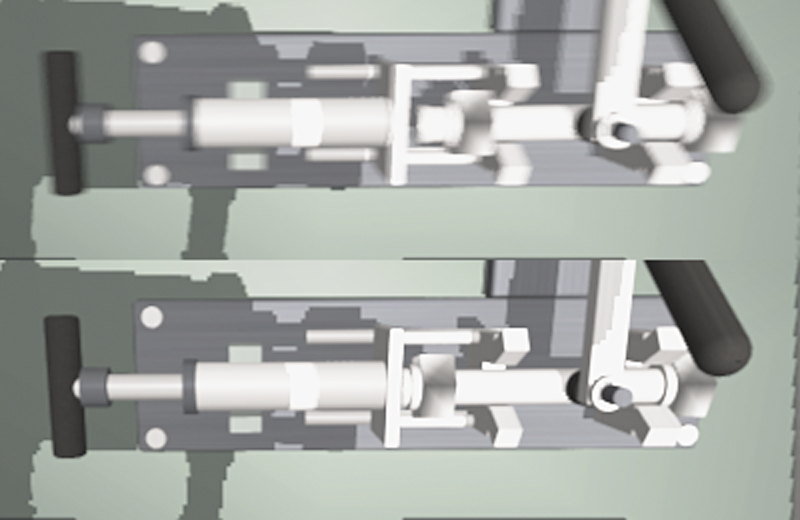

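Top is before, bottom after: the collar has moved from (470,122) to (436,385) and the stub is nearly gone. Coupon 1 slipped, so it goes to the reject bin. Next I open the clamp.

>>> apply_moves(delta_pos=[[0.02,-0.08,0.03],[0.06,-0.16,0.03],[0.1,-0.25,0.03],[0.115,-0.34,0.03],[0.115,-0.384,0.03],[0.115,-0.384,0.03],[0.115,-0.384,0.03]], dr=[[0,0,0],[0,0,0],[0,0,0],[0,0,0],[0,0,0],[0,0,0],[0,0,0]], jaw=[0.4,0.4,0.4,0.4,0.4,0.4,0.4])

```text
time: 24.38
tool_pos: [0.4873, -0.1055, 0.1958]
tool_rot: [-3.135, 0.003, 0.001]
contact_force: [0.5, -0.1, -0.1]
opening: 0.0364
grip_force: 0.0
```

```bash
python3 -c "
from tube import *
tube()"
```

```text
tcp [ 0.4873 -0.1055  0.1958] tube [ 0.4874 -0.1057  0.2318] tool x [ 1.     0.001 -0.003] a [-0.003  0.007 -1.   ] F [ 0.5 -0.1 -0.1] open 0.0364 0.0 24.3833
```

>>> apply_moves(delta_pos=[[0.009,-0.0075,-0.08],[0.009,-0.0075,-0.16],[0.009,-0.0075,-0.21],[0.009,-0.0075,-0.23],[0.009,-0.0075,-0.23]], dr=[[0,0,0],[0,0,0],[0,0,0],[0,0,0],[0,0,0]], jaw=[0.4,0.4,0.4,0.4,0.4])

```text
time: 24.8
tool_pos: [0.4901, -0.1068, 0.1033]
tool_rot: [-3.135, 0.004, 0.004]
contact_force: [-0.3, 1.2, -0.5]
opening: 0.0368
grip_force: 0.0
```

>>> apply_moves(delta_pos=[[0,0,0],[0,0,0],[0,0,0],[0,0,0]], dr=[[0,0,0],[0,0,0],[0,0,0],[0,0,0]], jaw=[0.05,0.05,0.05,0.05], force=15)

```text
time: 25.13
tool_pos: [0.4922, -0.1082, 0.1064]
tool_rot: [-3.136, -0.002, 0.002]
contact_force: [0.3, 5.9, 5.2]
opening: 0.0156
grip_force: 15.0
```

>>> apply_moves(delta_pos=[[0.05,0.002,0.032],[0.097,0.002,0.0495],[0.1475,0.002,0.0565],[0.198,0.002,0.053],[0.247,0.002,0.039],[0.2915,0.002,0.015],[0.33,0.002,-0.017],[0.355,0.002,-0.048]], dr=[[0,0,0],[0,0,0],[0,0,0],[0,0,0],[0,0,0],[0,0,0],[0,0,0],[0,0,0]], jaw=[0.05,0.05,0.05,0.05,0.05,0.05,0.05,0.05])

```text
time: 25.8
tool_pos: [0.6375, -0.1072, 0.0876]
tool_rot: [-3.136, -0.008, 0.002]
contact_force: [4.0, 3.4, 0.7]
opening: 0.0154
grip_force: 15.0
```

>>> apply_moves(delta_pos=[[0.004,0,-0.006],[0.004,0,-0.006],[0.004,0,-0.006]], dr=[[0,0,0],[0,0,0],[0,0,0]], jaw=[0.05,0.05,0.05])

```text
time: 26.05
tool_pos: [0.6385, -0.1071, 0.085]
tool_rot: [-3.136, -0.007, 0.003]
contact_force: [8.2, 4.7, -0.2]
opening: 0.0152
grip_force: 15.0
```

```bash
python3 -c "
from tube import *
tube()"
```

```text
tcp [ 0.6385 -0.1071  0.085 ] tube [ 0.6382 -0.1073  0.121 ] tool x [1.    0.003 0.007] a [ 0.007  0.006 -1.   ] F [ 8.2  4.7 -0.2] open 0.0152 15.016312301158905 26.05
```

>>> apply_moves(delta_pos=[[0,0,0],[0,0,0],[0,0,0.1],[0,0,0.2],[0,0,0.3],[-0.05,0,0.35],[-0.15,0,0.35],[-0.25,0,0.35]], dr=[[0,0,0],[0,0,0],[0,0,0],[0,0,0.2],[0,0,0.4],[0,0,0.6],[0,0,0.8],[0,0,1]], jaw=[0.4,0.4,0.4,0.4,0.35,0.35,0.35,0.35])

```text
time: 26.72
tool_pos: [0.5347, -0.1085, 0.2251]
tool_rot: [-3.14, -0.002, 0.507]
contact_force: [-0.6, -0.4, 0.9]
opening: 0.0321
grip_force: 0.0
```

>>> apply_moves(delta_pos=[[-0.1,0,0],[-0.2,0,0],[-0.27,0,0],[-0.27,0,0],[-0.27,0,0]], dr=[[0,0,0.25],[0,0,0.5],[0,0,0.75],[0,0,1],[0,0,1]], jaw=[0.35,0.35,0.35,0.35,0.35])

```text
time: 27.13
tool_pos: [0.4258, -0.1083, 0.2246]
tool_rot: [-3.138, 0.0, 1.005]
contact_force: [-0.3, 0.5, 0.4]
opening: 0.0322
grip_force: 0.0
```

>>> apply_moves(delta_pos=[[0,0,0],[0,0,0],[0,0,0],[0,0,0],[0,0,0]], dr=[[0,0,0.25],[0,0,0.5],[0,0,0.75],[0,0,1],[0,0,1]], jaw=[0.35,0.35,0.35,0.35,0.35])

```text
time: 27.55
tool_pos: [0.4277, -0.1083, 0.2237]
tool_rot: [-3.137, 0.0, 1.503]
contact_force: [0.6, -0.4, -0.1]
opening: 0.0325
grip_force: 0.0
```

```bash
python3 -c "
from tube import *
tube()"
```

```text
tcp [ 0.4277 -0.1083  0.2237] tube [ 0.4279 -0.1083  0.2597] tool x [ 0.068  0.998 -0.   ] a [-0.005  0.    -1.   ] F [ 0.6 -0.4 -0.1] open 0.0325 0.0 27.55
```

>>> apply_moves(delta_pos=[[0,0,0],[0,0,-0.02],[0.008,0,-0.05],[0.008,0,-0.07],[0.008,0,-0.07],[0.008,0,-0.07]], dr=[[0,0,0.15],[0,-0.2,0.15],[0,-0.4,0.15],[0,-0.6,0.15],[0,-0.7,0.15],[0,-0.7,0.15]], jaw=[0.35,0.35,0.35,0.35,0.35,0.35])

```text
time: 28.05
tool_pos: [0.4285, -0.1076, 0.1947]
tool_rot: [2.797, -0.014, 1.572]
contact_force: [0.4, -0.8, 0.2]
opening: 0.0321
grip_force: 0.0
```

```bash
python3 -c "
from tube import *
tube()"
```

```text
tcp [ 0.4285 -0.1076  0.1947] tube [ 0.4163 -0.1081  0.2286] tool x [-0.002  1.     0.014] a [ 0.337  0.014 -0.941] F [ 0.4 -0.8  0.2] open 0.0321 0.0 28.05
```

>>> apply_moves(delta_pos=[[0.015,-0.004,-0.07],[0.035,-0.004,-0.15],[0.055,-0.004,-0.23],[0.075,-0.004,-0.3],[0.097,-0.004,-0.37],[0.11,-0.004,-0.42],[0.1225,-0.004,-0.455],[0.1225,-0.004,-0.455]], dr=[[0,0,0],[0,0,0],[0,0,0],[0,0,0],[0,0,0],[0,0,0],[0,0,0],[0,0,0]], jaw=[0.35,0.35,0.35,0.35,0.35,0.35,0.35,0.35])

```text
time: 28.72
tool_pos: [0.4802, -0.1091, 0.0111]
tool_rot: [2.8, -0.015, 1.577]
contact_force: [-0.9, 0.1, 0.8]
opening: 0.0322
grip_force: 0.0
```

>>> apply_moves(delta_pos=[[0,0,0],[0,0,0],[0,0,0],[0,0,0],[0,0,0]], dr=[[0,0,0],[0,0,0],[0,0,0],[0,0,0],[0,0,0]], jaw=[0.35,0.08,0.08,0.08,0.08], force=30)

```text
time: 29.13
tool_pos: [0.4784, -0.1097, 0.0141]
tool_rot: [2.797, -0.01, 1.58]
contact_force: [-6.4, -3.2, 1.5]
opening: 0.015
grip_force: 30.0
```

>>> apply_moves(delta_pos=[[0,0,0.04],[0,0,0.1],[0,0,0.2],[0,0,0.3],[0,0,0.4],[0,0.05,0.48],[0.02,0.15,0.5],[0.08,0.24,0.5]], dr=[[0,0,0],[0,0,0],[0,0,0],[0,0.2,0],[0,0.4,0],[0,0.6,0],[0,0.69,0],[0,0.69,0]], jaw=[0.08,0.08,0.08,0.08,0.08,0.08,0.08,0.08])

```text
time: 29.8
tool_pos: [0.5063, -0.028, 0.2163]
tool_rot: [3.139, -0.009, 1.571]
contact_force: [1.7, 0.8, -2.2]
opening: 0.0151
grip_force: 30.0
```

>>> apply_moves(delta_pos=[[0.08,0.08,0],[0.15,0.15,0],[0.23,0.23,0],[0.31,0.24,0],[0.39,0.24,0],[0.39,0.24,0],[0.39,0.24,0],[0.39,0.24,0]], dr=[[0,0,0.1],[0,0,0.22],[0,0,0.22],[0,0,0.22],[0,0,0.22],[0,0,0.22],[0,0,0.22],[0,0,0.22]], jaw=[0.08,0.08,0.08,0.08,0.08,0.08,0.08,0.08])

```text
time: 30.47
tool_pos: [0.6595, 0.0686, 0.2109]
tool_rot: [-3.14, -0.013, 1.685]
contact_force: [-0.0, -0.4, -1.9]
opening: 0.0151
grip_force: 30.0
```

```bash
python3 -c "
from tube import *
tube()
c=cam('top')
# refined bin centre from rim corners averaged
im=np.load('pics/top0.npy')
P=np.array([ray(c,u/1.4,v/1.4,.065)[:2] for u,v in((327,173),(421,160),(431,222),(338,242))]);print(P.mean(0))
F=np.array([ray(c,u/1.4,v/1.4,.004)[:2] for u,v in((332,195),(419,168),(425,222),(341,236))]);print(F)
"
```

```text
tcp [0.6595 0.0686 0.2109] tube [0.6596 0.0681 0.2469] tool x [-0.114  0.993  0.013] a [-0.003  0.012 -1.   ] F [-0.  -0.4 -1.9] open 0.0151 29.98287945985794 30.4667
[0.66877853 0.08320843]
[[ 6.96105152e-01  1.83510294e-01]
 [ 7.49927574e-01 -6.69515310e-04]
 [ 6.33976326e-01 -1.00694035e-02]
 [ 6.08389400e-01  1.65854065e-01]]
```

>>> apply_moves(delta_pos=[[-0.022,0.016,-0.08],[-0.022,0.016,-0.18],[-0.022,0.016,-0.28],[-0.022,0.016,-0.37],[-0.022,0.016,-0.44],[-0.022,0.016,-0.48],[-0.022,0.016,-0.495],[-0.022,0.016,-0.495]], dr=[[0,0,0],[0,0,0],[0,0,0],[0,0,0],[0,0,0],[0,0,0],[0,0,0],[0,0,0]], jaw=[0.08,0.08,0.08,0.08,0.08,0.08,0.08,0.08])

```text
time: 31.13
tool_pos: [0.6502, 0.075, 0.0127]
tool_rot: [-3.139, -0.013, 1.685]
contact_force: [0.1, -0.0, -2.1]
opening: 0.0148
grip_force: 30.0
```

```bash
python3 -c "
from tube import *
tube()"
```

```text
tcp [0.6502 0.075  0.0127] tube [0.6503 0.0745 0.0487] tool x [-0.114  0.993  0.013] a [-0.004  0.013 -1.   ] F [ 0.1 -0.  -2.1] open 0.0148 29.98246282339096 31.1333
```

>>> apply_moves(delta_pos=[[0,0,-0.01],[0,0,-0.02],[0,0,-0.02],[0,0,-0.02],[0,0,-0.02],[0,0,0.05],[0,0,0.15],[0,0,0.25]], dr=[[0,0,0],[0,0,0],[0,0,0],[0,0,0],[0,0,0],[0,0,0],[0,0,0],[0,0,0]], jaw=[0.08,0.08,0.08,0.3,0.3,0.3,0.3,0.3])

```text
time: 31.8
tool_pos: [0.651, 0.0754, 0.1139]
tool_rot: [-3.14, -0.013, 1.686]
contact_force: [0.9, -0.2, 0.8]
opening: 0.0278
grip_force: 0.0
```

```bash
python3 -c "
from tube import *
tube()
c=cam('top')
im=eyes.read_camera('top'); np.save('pics/t11.npy',im)
"
```

```text
tcp [0.651  0.0754 0.1139] tube [0.6511 0.0749 0.1499] tool x [-0.115  0.993  0.013] a [-0.003  0.013 -1.   ] F [ 0.9 -0.2  0.8] open 0.0278 0.0 31.8
```

>>> apply_moves(delta_pos=[[0,0,0.1],[0,0.02,0.2],[-0.05,0.1,0.3],[-0.1,0.2,0.4],[-0.15,0.3,0.45],[-0.2,0.4,0.45],[-0.25,0.5,0.45],[-0.3,0.6,0.45]], dr=[[0,0,0],[0,0,0.2],[0,0,0.4],[0,0,0.6],[0,0,0.8],[0,0,1],[0,0,1],[0,0,1]], jaw=[0.4,0.4,0.4,0.4,0.4,0.4,0.4,0.4])

```text
time: 32.52
tool_pos: [0.5505, 0.2783, 0.293]
tool_rot: [3.138, -0.012, 2.186]
contact_force: [0.5, 0.8, -0.6]
opening: 0.0365
grip_force: 0.0
```

>>> apply_moves(delta_pos=[[0,0.06,0],[0,0.06,0],[0,0.06,0],[0,0.06,0]], dr=[[0,0,0.25],[0,0,0.5],[0,0,0.75],[0,0,1]], jaw=[0.4,0.4,0.4,0.4])

```text
time: 32.85
tool_pos: [0.5507, 0.3017, 0.2913]
tool_rot: [3.141, -0.012, 2.694]
contact_force: [0.4, 0.2, -0.1]
opening: 0.0369
grip_force: 0.0
```

>>> apply_moves(delta_pos=[[0,0,0],[0,0,0],[0,0,0],[0,0,0],[0,0,0]], dr=[[0,0,0.25],[0,0,0.5],[0,0,0.75],[0,0,1],[0,0,1]], jaw=[0.4,0.4,0.4,0.4,0.4])

```text
time: 33.27
tool_pos: [0.5511, 0.3009, 0.2913]
tool_rot: [3.141, -0.012, -3.093]
contact_force: [0.3, -0.4, -0.2]
opening: 0.0369
grip_force: 0.0
```

>>> apply_moves(delta_pos=[[0,0,0],[0,0,0],[0,0,0],[0,0,0]], dr=[[0,0,0.2],[0,0,0.42],[0,0,0.42],[0,0,0.42]], jaw=[0.4,0.4,0.4,0.4])

```text
time: 33.6
tool_pos: [0.551, 0.3008, 0.291]
tool_rot: [-3.142, -0.012, -2.893]
contact_force: [0.4, -0.9, 0.1]
opening: 0.0367
grip_force: 0.0
```

Run:
```python
from tube import *
tube()
c=cam("wrist"); im=eyes.read_camera("wrist"); np.save('pics/w12.npy',im)
t=eyes.read_camera("top"); np.save('pics/t12.npy',t)
ct=cam("top")
# rectify both onto plane z=.02 around pad, 1 mm/px
xs=np.arange(.56,.32,-.001); ys=np.arange(.46,.18,-.001)
def rect(c,im,z,xs,ys):
    X,Y=np.meshgrid(xs,ys,indexing='ij'); K,R,tt=c
    q=(np.stack([X,Y,np.full_like(X,z)],-1)@R.T+tt)@K.T; m=(q[...,:2]/q[...,2:]).astype(np.float32)
    return cv2.remap(im,m[...,0],m[...,1],cv2.INTER_LINEAR)
a=rect(c,im,.02,xs,ys); b=rect(ct,t,.02,xs,ys)
xb=np.arange(.78,.56,-.001); yb=np.arange(.22,-.06,-.001)
d=rect(ct,t,.02,xb,yb)
cv2.imwrite('pics/rect.png',np.hstack([np.vstack([a,b]),np.vstack([d,np.zeros((260,280,3),np.uint8)])])[...,::-1])
```

```text
tcp [0.551  0.3008 0.291 ] tube [0.5514 0.3009 0.327 ] tool x [-0.969 -0.246  0.012] a [-0.012 -0.003 -1.   ] F [ 0.4 -0.9  0.1] open 0.0367 0.0 33.6Traceback (most recent call last):
  File "<stdin>", line 15, in <module>
    return _nx.concatenate(arrs, 1, dtype=dtype, casting=casting)
           ~~~~~~~~~~~~~~~^^^^^^^^^^^^^^^^^^^^^^^^^^^^^^^^^^^^^^^
ValueError: all the input array dimensions except for the concatenation axis must match exactly, but along dimension 0, the array at index 0 has size 482 and the array at index 1 has size 480
```

Run:
```python
import numpy as np,cv2
w=np.load('pics/w12.npy'); t=np.load('pics/t12.npy')[105:180,225:315]; t=cv2.resize(t,(240,200),interpolation=cv2.INTER_CUBIC)
o=np.zeros((420,800,3),np.uint8); o[:,:560]=w; o[:200,560:]=t
cv2.imwrite('pics/mix.png',o[...,::-1])
```

```text
(no output)
```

View pics/mix.png

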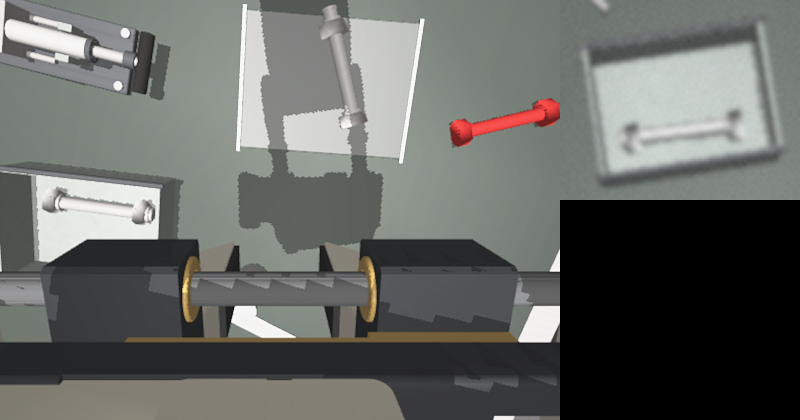

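Coupon 1 lies in the reject bin. Coupon 2 is on the pad with inner faces at about (335,37) and (346,109); its stub (330,9) points towards the robot.

Run:
```python
from tube import *
c=cam("wrist"); g=np.load('pics/w12.npy').astype(int).sum(2)//3
for v in(45,60,75,90,105): print(v,g[v,322:362])
p,q=[ray(c,u,v,.022) for u,v in((335.5,37),(346.5,109))]
d=q-p; print(((p+q)/2).round(4),np.linalg.norm(d),np.arctan2(d[1],d[0]))
s=telemetry.observe();print(s["tool_pos"],s["tool_rot"],s["qpos"])
```

```text
45 [129 129 129 129 129 129 130 117 110 126 141 152 160 167 177 183 185 183
 174 165 157 148 133 126 128 128 128 125 176 209 206 204 204 204 203 204
 203 204 203 203]
60 [129 131 130 131 131 130 130 129 130 130 131 117 117 135 148 157 165 174
 183 188 184 177 169 160 153 132 123 128 125 176 210 207 205 206 205 204
 205 205 204 205]
75 [131 131 131 132 131 130 131 131 131 131 131 131 131 131 119 114 131 146
 156 163 172 182 187 184 179 171 162 155 143 130 129 130 129 129 130 129
 129 128 147 190]
90 [132 131 131 131 131 131 131 131 131 131 131 131 131 131 131 131 131 127
 116 123 141 152 160 169 180 186 185 182 174 165 158 148 135 129 129 130
 130 129 129 126]
105 [131 132 131 131 131 132 132 132 132 131 131 131 131 131 131 131 131 131
 130 131 132 117 134 174 169 155 164 177 186 188 183 177 168 160 152 132
 123 130 129 130]
[0.4166 0.3413 0.022 ] 0.081161096412435 0.4478983064272511
[0.55098409 0.30077948 0.29088491] [-3.14150484 -0.01255241 -2.89180325] [ 3.76846039e-01  5.07613971e-01  1.02069014e+00  1.50570547e-03
  1.62575084e+00 -1.44366690e+00]
```

Run:
```python
from tube import *
c=cam("wrist"); im=np.load('pics/w12.npy'); g=im.astype(int).sum(2)//3
L=lambda v:337+.222*(v-45)
P=lambda v,z=.022:ray(c,L(v),v,z)
print("axis profile",[(v,int(g[v,int(round(L(v)))]),int(g[v,int(round(L(v)))+11]),int(g[v,int(round(L(v)))-11])) for v in range(0,140,3)])
p,q=P(40),P(105); d=(q-p)/np.linalg.norm(q-p); print("ang",np.arctan2(d[1],d[0]))
for v in(5,20,25,30,35,37,40,105,108,110,112,115,120,125,129): print(v,P(v).round(4)[:2],round(float((P(v)-p)@d)*1000,1))
```

```text
axis profile [(0, 86, 85, 85), (3, 86, 86, 86), (6, 162, 86, 86), (9, 177, 86, 87), (12, 184, 87, 86), (15, 179, 85, 111), (18, 184, 112, 128), (21, 125, 101, 129), (24, 142, 98, 127), (27, 151, 96, 132), (30, 160, 95, 155), (33, 149, 114, 174), (36, 183, 129, 187), (39, 185, 129, 132), (42, 181, 129, 129), (45, 183, 128, 129), (48, 186, 127, 130), (51, 182, 125, 129), (54, 183, 122, 130), (57, 187, 212, 130), (60, 183, 176, 129), (63, 185, 173, 130), (66, 186, 129, 130), (69, 183, 129, 131), (72, 186, 130, 131), (75, 187, 129, 131), (78, 184, 130, 131), (81, 185, 129, 130), (84, 188, 130, 131), (87, 184, 130, 131), (90, 186, 130, 131), (93, 189, 130, 131), (96, 185, 130, 131), (99, 187, 129, 131), (102, 189, 130, 130), (105, 186, 130, 131), (108, 187, 129, 191), (111, 190, 127, 212), (114, 133, 101, 201), (117, 141, 97, 156), (120, 152, 93, 208), (123, 164, 202, 237), (126, 130, 207, 246), (129, 131, 204, 207), (132, 130, 160, 208), (135, 130, 208, 209), (138, 130, 205, 175)]
ang 0.5186661985139788
5 [0.3501 0.3063] -37.8
20 [0.364  0.3142] -21.8
25 [0.3687 0.3169] -16.4
30 [0.3734 0.3196] -11.0
35 [0.3781 0.3223] -5.5
37 [0.3801 0.3234] -3.3
40 [0.3829 0.325 ] 0.0
105 [0.4476 0.3619] 74.5
108 [0.4507 0.3637] 78.1
110 [0.4528 0.3649] 80.4
112 [0.4549 0.3661] 82.8
115 [0.458  0.3679] 86.5
120 [0.4633 0.3709] 92.5
125 [0.4685 0.3739] 98.6
129 [0.4728 0.3763] 103.5
```

>>> apply_moves(delta_pos=[[-0.08,0.03,-0.05],[-0.16,0.06,-0.1],[-0.24,0.09,-0.17],[-0.32,0.1065,-0.24],[-0.34,0.1065,-0.33],[-0.34,0.1065,-0.43],[-0.34,0.1065,-0.53],[-0.34,0.1065,-0.6]], dr=[[0,0,0.2],[0,0,0.4],[0,0,0.54],[0,0,0.54],[0,0,0.54],[0,0,0.54],[0,0,0.54],[0,0,0.54]], jaw=[0.4,0.4,0.4,0.4,0.4,0.4,0.4,0.4])

```text
time: 34.37
tool_pos: [0.4134, 0.3428, 0.048]
tool_rot: [-3.141, -0.015, -2.62]
contact_force: [0.3, 0.1, -0.8]
opening: 0.0369
grip_force: 0.0
```

>>> apply_moves(delta_pos=[[0,0,0],[0,0,0]], dr=[[0,0,0],[0,0,0]], jaw=[0.4,0.4])

```text
time: 34.53
tool_pos: [0.4145, 0.3431, 0.0502]
tool_rot: [-3.141, -0.016, -2.619]
contact_force: [0.2, -0.1, 0.7]
opening: 0.0368
grip_force: 0.0
```

Run:
```python
from tube import *
tube()
c=cam("wrist"); im=eyes.read_camera("wrist"); np.save('pics/w13.npy',im); g=im.astype(int).sum(2)//3
# expected tube axis points toward the stub side
d=np.array([np.cos(.5187),np.sin(.5187),0]); o=np.array([.415,.3434,.022])
for s in(-.02,-.03,-.04,-.06,-.07):
    u,v=proj(c,o+s*d); print(s,u.round(1),v.round(1), g[int(v),int(u)-40:int(u)+41:3] if 0<v<420 else None)
```

```text
tcp [0.4145 0.3431 0.0502] tube [0.415  0.3434 0.0862] tool x [-0.867 -0.499  0.016] a [-0.013 -0.008 -1.   ] F [ 0.2 -0.1  0.7] open 0.0368 0.0 34.5333
-0.02 279.6 200.6 [155 155 155 154 155 155 155 155 193 230 227 245 247 247 247 247 244 238
 172 228 227 227 227 227 227 227 227]
-0.03 279.7 183.9 [155 155 155 155 154 154 155 155 151 234 168 195 211 223 225 214 195 183
 148 152 151 159 153 170 153 152 149]
-0.04 279.7 166.9 [155 155 155 154 155 155 154 155 154 154 169 195 211 222 225 215 198 185
 152 156 155 154 155 155 154 155 155]
-0.06 279.8 131.8 [155 155 155 154 155 155 154 155 144 177 191 202 211 218 221 215 199 193
 185 165 147 155 154 153 145 133 114]
-0.07 279.9 113.6 [154 155 155 155 155 155 155 153 146 147 182 200 211 220 224 217 201 191
 176 126 107 107 107 107 107 107 107]
```

>>> apply_moves(delta_pos=[[0,0,-0.04],[0,0,-0.08],[0,0,-0.12],[0,0,-0.14],[0,0,-0.155],[0,0,-0.165],[0,0,-0.165]], dr=[[0,0,0],[0,0,0],[0,0,0],[0,0,0],[0,0,0],[0,0,0],[0,0,0]], jaw=[0.4,0.4,0.4,0.4,0.4,0.4,0.4])

```text
time: 35.17
tool_pos: [0.4154, 0.3436, -0.0148]
tool_rot: [-3.141, -0.012, -2.618]
contact_force: [-0.7, 0.1, -0.4]
opening: 0.0366
grip_force: 0.0
```

>>> apply_moves(delta_pos=[[0,0,0],[0,0,0],[0,0,0],[0,0,0],[0,0,0]], dr=[[0,0,0],[0,0,0],[0,0,0],[0,0,0],[0,0,0]], jaw=[0.08,0.08,0.08,0.08,0.08], force=30)

```text
time: 35.58
tool_pos: [0.4152, 0.3436, -0.0148]
tool_rot: [-3.142, -0.012, -2.617]
contact_force: [-1.4, 1.2, 3.5]
opening: 0.0151
grip_force: 30.0
```

>>> apply_moves(delta_pos=[[0,0,0.08],[0,0,0.18],[0,0,0.28],[0,0,0.38],[0,-0.05,0.48],[0,-0.12,0.53],[0,-0.22,0.53],[0,-0.32,0.53]], dr=[[0,0,0],[0,0,0],[0,0,-0.2],[0,0,-0.4],[0,0,-0.6],[0,0,-0.8],[0,0,-1],[0,0,-1]], jaw=[0.08,0.08,0.08,0.08,0.08,0.08,0.08,0.08])

```text
time: 36.25
tool_pos: [0.4152, 0.2146, 0.1982]
tool_rot: [3.141, -0.009, -3.121]
contact_force: [1.0, -0.0, -1.5]
opening: 0.0151
grip_force: 30.0
```

>>> apply_moves(delta_pos=[[0.02,-0.08,0],[0.04,-0.16,0],[0.06,-0.24,0],[0.08,-0.32,0],[0.1,-0.4,0]], dr=[[0,0,-0.2],[0,0,-0.4],[0,0,-0.6],[0,0,-0.8],[0,0,-1]], jaw=[0.08,0.08,0.08,0.08,0.08])

```text
time: 36.67
tool_pos: [0.4547, 0.0538, 0.1966]
tool_rot: [-3.141, -0.013, 2.661]
contact_force: [-0.2, 0.3, -2.2]
opening: 0.0148
grip_force: 30.0
```

>>> apply_moves(delta_pos=[[0.02,-0.08,0],[0.023,-0.16,0],[0.023,-0.24,0],[0.023,-0.3,0],[0.023,-0.37,0]], dr=[[0,0,-0.2],[0,0,-0.4],[0,0,-0.6],[0,0,-0.8],[0,0,-1]], jaw=[0.08,0.08,0.08,0.08,0.08])

```text
time: 37.08
tool_pos: [0.4636, -0.0938, 0.1964]
tool_rot: [-3.141, -0.014, 2.16]
contact_force: [-0.3, -0.2, -2.0]
opening: 0.0151
grip_force: 30.0
```

>>> apply_moves(delta_pos=[[0,0,0],[0,0,0],[0,0,0],[0,0,0],[0,0,0],[0,0,0]], dr=[[0,0,-0.2],[0,0,-0.4],[0,0,-0.6],[0,0,-0.8],[0,0,-1],[0,0,-1]], jaw=[0.08,0.08,0.08,0.08,0.08,0.08])

```text
time: 37.58
tool_pos: [0.4638, -0.0926, 0.1964]
tool_rot: [-3.141, -0.013, 1.662]
contact_force: [-1.2, 0.9, -1.9]
opening: 0.015
grip_force: 30.0
```

```bash
python3 -c "
from tube import *
tube()"
```

```text
tcp [ 0.4638 -0.0926  0.1964] tube [ 0.4638 -0.0931  0.2324] tool x [-0.091  0.996  0.013] a [-0.002  0.013 -1.   ] F [-1.2  0.9 -1.9] open 0.015 29.99748408794403 37.5833
```

>>> apply_moves(delta_pos=[[0,-0.02,0],[0,-0.043,0],[0.01,-0.043,-0.03],[0.02,-0.043,-0.06],[0.0325,-0.043,-0.1],[0.0325,-0.043,-0.11],[0.0325,-0.043,-0.11]], dr=[[0,0,-0.17],[0,-0.1,-0.17],[0,-0.3,-0.17],[0,-0.5,-0.17],[0,-0.7,-0.17],[0,-0.7,-0.17],[0,-0.7,-0.17]], jaw=[0.08,0.08,0.08,0.08,0.08,0.08,0.08])

```text
time: 38.17
tool_pos: [0.4751, -0.1091, 0.1514]
tool_rot: [2.798, 0.004, 1.582]
contact_force: [0.9, -0.0, -1.0]
opening: 0.0152
grip_force: 30.0
```

```bash
python3 -c "
from tube import *
tube()"
```

```text
tcp [ 0.4751 -0.1091  0.1514] tube [ 0.463  -0.1091  0.1853] tool x [-0.012  1.    -0.004] a [ 0.337  0.001 -0.942] F [ 0.9 -0.  -1. ] open 0.0152 29.995754957199097 38.1667
```

>>> apply_moves(delta_pos=[[0.004,-0.0025,-0.07],[0.004,-0.0025,-0.15],[0.004,-0.0025,-0.22],[0.004,-0.0025,-0.27],[0.004,-0.0025,-0.3],[0.004,-0.0025,-0.33],[0.004,-0.0025,-0.33]], dr=[[0,0,0],[0,0,0],[0,0,0],[0,0,0],[0,0,0],[0,0,0],[0,0,0]], jaw=[0.08,0.08,0.08,0.08,0.08,0.08,0.08])

```text
time: 38.75
tool_pos: [0.4805, -0.1104, 0.0196]
tool_rot: [2.794, 0.003, 1.585]
contact_force: [0.0, -0.3, -1.9]
opening: 0.0151
grip_force: 30.0
```

>>> apply_moves(delta_pos=[[0,0,-0.007],[0,0,-0.014],[0,0,-0.019],[0,0,-0.019]], dr=[[0,0,0],[0,0,0],[0,0,0],[0,0,0]], jaw=[0.08,0.08,0.08,0.08])

```text
time: 39.08
tool_pos: [0.4799, -0.1104, 0.0135]
tool_rot: [2.792, 0.004, 1.584]
contact_force: [-5.4, 0.4, -3.0]
opening: 0.015
grip_force: 30.0
```

```bash
python3 -c "
from tube import *
tube()"
```

```text
tcp [ 0.4799 -0.1104  0.0135] tube [ 0.4676 -0.1104  0.0473] tool x [-0.013  1.    -0.004] a [ 0.342  0.001 -0.94 ] F [-5.4  0.4 -3. ] open 0.015 29.994454085826874 39.0833
```

>>> apply_moves(delta_pos=[[-0.006,0,0],[-0.006,0,-0.004],[-0.006,0,-0.007],[-0.006,0,-0.007]], dr=[[0,0,0],[0,0,0],[0,0,0],[0,0,0]], jaw=[0.08,0.08,0.08,0.08])

```text
time: 39.42
tool_pos: [0.4774, -0.1111, 0.0107]
tool_rot: [2.791, 0.006, 1.582]
contact_force: [-0.2, 0.7, -0.5]
opening: 0.0153
grip_force: 30.0
```

>>> apply_moves(delta_pos=[[0,0,0],[0,0,0],[-0.02,0,0.05],[-0.05,0,0.13],[-0.08,0,0.22],[-0.115,0,0.31],[-0.115,0,0.4],[-0.115,0,0.46]], dr=[[0,0,0],[0,0,0],[0,0,0],[0,0,0],[0,0,0],[0,0,0],[0,0,0],[0,0,0]], jaw=[0.3,0.3,0.3,0.3,0.3,0.3,0.3,0.3])

```text
time: 40.08
tool_pos: [0.4304, -0.1115, 0.1981]
tool_rot: [2.789, 0.009, 1.58]
contact_force: [1.4, -0.5, -0.3]
opening: 0.0277
grip_force: 0.0
```

>>> apply_moves(delta_pos=[[0.05,0,0.06],[0.1,0,0.08],[0.2,0,0.08],[0.3,0,0.08],[0.4,0,0.08],[0.4,0,0.08]], dr=[[0,0.2,0],[0,0.4,0],[0,0.6,0],[0,0.7,0],[0,0.7,0],[0,0.7,0]], jaw=[0.4,0.4,0.4,0.4,0.4,0.4])

```text
time: 40.58
tool_pos: [0.5962, -0.1104, 0.2227]
tool_rot: [-3.14, 0.001, 1.584]
contact_force: [-1.9, -0.5, -0.8]
opening: 0.0366
grip_force: 0.0
```

>>> apply_moves(delta_pos=[[0.08,0,0],[0.1,0,0],[0.1,0,0],[0.1,0,0]], dr=[[0,0,-0.25],[0,0,-0.5],[0,0,-0.75],[0,0,-1]], jaw=[0.4,0.4,0.4,0.4])

```text
time: 40.92
tool_pos: [0.6305, -0.1108, 0.2255]
tool_rot: [-3.14, 0.002, 1.077]
contact_force: [0.5, -0.5, -0.1]
opening: 0.0369
grip_force: 0.0
```

>>> apply_moves(delta_pos=[[0,0,0],[0,0,0],[0,0,0],[0,0,0]], dr=[[0,0,-0.25],[0,0,-0.5],[0,0,-0.75],[0,0,-1]], jaw=[0.4,0.4,0.4,0.4])

```text
time: 41.25
tool_pos: [0.63, -0.1109, 0.2264]
tool_rot: [-3.141, 0.002, 0.576]
contact_force: [0.1, -0.4, -0.7]
opening: 0.0365
grip_force: 0.0
```

>>> apply_moves(delta_pos=[[0,0,0],[0,0,0],[0,0,0],[0,0,0],[0,0,0],[0,0,0]], dr=[[0,0,-0.25],[0,0,-0.5],[0,0,-0.75],[0,0,-1],[0,0,-1],[0,0,-1]], jaw=[0.4,0.4,0.4,0.4,0.4,0.4])

```text
time: 41.75
tool_pos: [0.6301, -0.1109, 0.2264]
tool_rot: [-3.141, 0.002, 0.086]
contact_force: [-0.2, 0.1, -0.1]
opening: 0.0365
grip_force: 0.0
```

```bash
python3 -c "
from tube import *
tube()"
```

```text
tcp [ 0.6301 -0.1109  0.2264] tube [ 0.6302 -0.1109  0.2624] tool x [ 0.996  0.086 -0.002] a [-0.002  0.    -1.   ] F [-0.2  0.1 -0.1] open 0.0365 0.0 41.75
```

>>> apply_moves(delta_pos=[[0.02,0.007,-0.08],[0.02,0.007,-0.16],[0.02,0.007,-0.24],[0.02,0.007,-0.3],[0.02,0.007,-0.355],[0.02,0.007,-0.355],[0.02,0.007,-0.355]], dr=[[0,0,-0.16],[0,0,-0.16],[0,0,-0.16],[0,0,-0.16],[0,0,-0.16],[0,0,-0.16],[0,0,-0.16]], jaw=[0.4,0.4,0.4,0.4,0.4,0.4,0.4])

```text
time: 42.33
tool_pos: [0.6377, -0.1079, 0.0837]
tool_rot: [-3.14, 0.004, 0.005]
contact_force: [-0.3, -0.4, -0.2]
opening: 0.0363
grip_force: 0.0
```

>>> apply_moves(delta_pos=[[0,0,0],[0,0,0],[0,0,0],[0,0,0]], dr=[[0,0,0],[0,0,0],[0,0,0],[0,0,0]], jaw=[0.05,0.05,0.05,0.05], force=15)

```text
time: 42.67
tool_pos: [0.6392, -0.1072, 0.0859]
tool_rot: [-3.14, -0.001, 0.003]
contact_force: [0.7, 5.1, 4.9]
opening: 0.0155
grip_force: 15.0
```

>>> apply_moves(delta_pos=[[-0.031,0,0.04],[-0.07,0,0.0725],[-0.115,0,0.096],[-0.1635,0,0.11],[-0.214,0,0.114],[-0.264,0,0.107],[-0.29,0,0.1],[-0.312,0,0.09]], dr=[[0,0,0],[0,0,0],[0,0,0],[0,0,0],[0,0,0],[0,0,0],[0,0,0],[0,0,0]], jaw=[0.05,0.05,0.05,0.05,0.05,0.05,0.05,0.05])

```text
time: 43.33
tool_pos: [0.5123, -0.1081, 0.1222]
tool_rot: [3.141, 0.001, 0.003]
contact_force: [-5.4, -0.1, 5.8]
opening: 0.0152
grip_force: 15.0
```

>>> apply_moves(delta_pos=[[-0.022,0,-0.013],[-0.043,0,-0.027],[-0.05,0,-0.033],[-0.05,0,-0.033],[-0.05,0,-0.033]], dr=[[0,0,0],[0,0,0],[0,0,0],[0,0,0],[0,0,0]], jaw=[0.05,0.05,0.05,0.05,0.05])

```text
time: 43.75
tool_pos: [0.4916, -0.1082, 0.1074]
tool_rot: [-3.141, 0.005, 0.003]
contact_force: [-7.5, -2.2, 3.1]
opening: 0.0153
grip_force: 15.0
```

>>> apply_moves(delta_pos=[[0,0,0],[0,0,0],[0,0,0.08],[0,0,0.17],[-0.06,0.08,0.2],[-0.12,0.18,0.2],[-0.12,0.28,0.2],[-0.12,0.38,0.2]], dr=[[0,0,0],[0,0,0],[0,0,0],[0,0,0],[0,0,0],[0,0,0],[0,0,0],[0,0,0]], jaw=[0.4,0.4,0.4,0.4,0.4,0.4,0.4,0.4])

```text
time: 44.42
tool_pos: [0.4449, 0.044, 0.1882]
tool_rot: [-3.141, -0.001, 0.001]
contact_force: [2.3, -0.3, 0.2]
opening: 0.0371
grip_force: 0.0
```

>>> apply_moves(delta_pos=[[0,0,0],[0,0,0]], dr=[[0,0,0],[0,0,0]], jaw=[0.4,0.4])

```text
time: 44.58
tool_pos: [0.4458, 0.0448, 0.1877]
tool_rot: [-3.141, -0.0, 0.008]
contact_force: [0.5, -0.8, 0.5]
opening: 0.0367
grip_force: 0.0
```

```bash
cat > axis.py <<'E'
from tube import *
def axis(name,im=None,z=.06,z2=.053):
    # grey levels along the coupon axis (bench y in mm from nest), each at 2 mm, and at x +-11 mm (fittings/saddles)
    tube(); c=cam("wrist"); im=eyes.read_camera("wrist"); np.save('pics/'+name+'.npy',im); g=im.astype(int).sum(2)//3
    for dx,zz in((0,.053),(11,.05),(-11,.05)):
        o=[]
        for y in range(-70,96,2):
            u,v=proj(c,(.4645+dx/1000,-.109+y/1000,zz)); u,v=int(round(u)),int(round(v))
            o.append((y,int(g[v,u])) if 0<=u<560 and 0<=v<420 else (y,-1))
        print(dx,*[f"{a}:{b}" for a,b in o])
E
python3 -c "
from axis import *
axis('w14')"
```

```text
tcp [0.4458 0.0448 0.1877] tube [0.4458 0.0448 0.2237] tool x [1.    0.008 0.   ] a [ 0.     0.001 -1.   ] F [ 0.5 -0.8  0.5] open 0.0367 0.0 44.5833
0 -70:177 -68:176 -66:153 -64:154 -62:155 -60:152 -58:147 -56:144 -54:149 -52:126 -50:252 -48:248 -46:121 -44:250 -42:247 -40:247 -38:247 -36:247 -34:247 -32:247 -30:247 -28:247 -26:247 -24:247 -22:248 -20:249 -18:228 -16:90 -14:63 -12:69 -10:83 -8:202 -6:250 -4:200 -2:145 0:116 2:109 4:54 6:37 8:102 10:243 12:247 14:247 16:247 18:247 20:247 22:247 24:247 26:247 28:247 30:247 32:247 34:247 36:247 38:250 40:157 42:158 44:159 46:158 48:150 50:148 52:155 54:166 56:248 58:246 60:248 62:247 64:247 66:247 68:247 70:249 72:108 74:114 76:113 78:112 80:110 82:253 84:247 86:248 88:214 90:241 92:241 94:241
11 -70:86 -68:85 -66:85 -64:82 -62:76 -60:70 -58:64 -56:59 -54:52 -52:39 -50:70 -48:175 -46:160 -44:161 -42:153 -40:179 -38:210 -36:211 -34:214 -32:208 -30:204 -28:203 -26:156 -24:245 -22:255 -20:253 -18:244 -16:247 -14:247 -12:247 -10:247 -8:247 -6:247 -4:250 -2:113 0:117 2:116 4:117 6:117 8:116 10:116 12:116 14:117 16:117 18:117 20:116 22:116 
[... 162 characters left out ...]
0:116 72:115 74:116 76:116 78:115 80:102 82:250 84:247 86:255 88:113 90:199 92:198 94:199
-11 -70:177 -68:176 -66:213 -64:225 -62:220 -60:204 -58:185 -56:165 -54:130 -52:114 -50:113 -48:111 -46:114 -44:110 -42:203 -40:235 -38:231 -36:234 -34:234 -32:235 -30:233 -28:176 -26:109 -24:111 -22:110 -20:109 -18:144 -16:240 -14:252 -12:247 -10:142 -8:113 -6:118 -4:116 -2:151 0:179 2:178 4:177 6:177 8:178 10:177 12:177 14:177 16:176 18:178 20:177 22:177 24:176 26:176 28:174 30:234 32:236 34:235 36:236 38:231 40:225 42:224 44:221 46:194 48:178 50:154 52:131 54:113 56:111 58:130 60:215 62:214 64:237 66:249 68:249 70:247 72:226 74:226 76:225 78:225 80:234 82:248 84:247 86:251 88:113 90:115 92:114 94:160
```

Coupon 2 is seated: the collar shows at 40–54 mm behind the fork and the stub runs out to 70 mm. On to the pull handle.

>>> apply_moves(delta_pos=[[0,0.1,-0.05],[-0.007,0.197,-0.13],[-0.007,0.197,-0.2],[-0.007,0.197,-0.2],[-0.007,0.197,-0.2],[-0.007,0.197,-0.2]], dr=[[0,0,0],[0,0,-0.015],[0,0,-0.015],[0,0,-0.015],[0,0,-0.015],[0,0,-0.015]], jaw=[0.4,0.4,0.4,0.4,0.4,0.4])

```text
time: 45.13
tool_pos: [0.4442, 0.1203, 0.1083]
tool_rot: [-3.141, 0.0, -0.007]
contact_force: [0.6, -1.8, -0.0]
opening: 0.0366
grip_force: 0.0
```

Run:
```python
from tube import *
tube()
c=cam("wrist"); im=eyes.read_camera("wrist"); g=im.astype(int).sum(2)//3
u,v=proj(c,(.48,.123,.053)); v=int(v); u=int(u); d=np.where(g[v][u-60:u+60]<70)[0]+u-60
print(d.min(),d.max(),len(d),[ray(c,k,v,.045).round(4)[1] for k in(d.min(),d.max())])
```

```text
tcp [0.4442 0.1203 0.1083] tube [0.4442 0.1202 0.1443] tool x [ 1.    -0.007 -0.   ] a [-0.  0. -1.] F [ 0.6 -1.8 -0. ] open 0.0366 0.0 45.1333
262 284 23 [np.float64(0.131), np.float64(0.1162)]
```

>>> apply_moves(delta_pos=[[-0.004,0.0082,-0.07],[-0.004,0.0082,-0.14],[-0.004,0.0082,-0.2],[-0.004,0.0082,-0.249],[-0.004,0.0082,-0.249],[-0.004,0.0082,-0.249]], dr=[[0,0,0.016],[0,0,0.016],[0,0,0.016],[0,0,0.016],[0,0,0.016],[0,0,0.016]], jaw=[0.4,0.4,0.4,0.4,0.4,0.4])

```text
time: 45.68
tool_pos: [0.4422, 0.1241, 0.0084]
tool_rot: [-3.141, 0.001, 0.002]
contact_force: [-0.8, -0.3, 1.7]
opening: 0.0366
grip_force: 0.0
```

>>> apply_moves(delta_pos=[[0,0,0],[0,0,0],[0,0,0],[0,0,0]], dr=[[0,0,0],[0,0,0],[0,0,0],[0,0,0]], jaw=[0.05,0.05,0.05,0.05], force=25)

```text
time: 46.02
tool_pos: [0.4421, 0.1248, 0.0086]
tool_rot: [-3.141, -0.001, 0.003]
contact_force: [0.2, -1.7, 3.0]
opening: 0.015
grip_force: 25.1
```

>>> apply_moves(delta_pos=[[0,0.0125,0],[0,0.025,0],[0,0.0375,0],[0,0.05,0],[0,0.0625,0],[0,0.075,0],[0,0.075,0],[0,0.075,0]], dr=[[0,0,0],[0,0,0],[0,0,0],[0,0,0],[0,0,0],[0,0,0],[0,0,0],[0,0,0]], jaw=[0.05,0.05,0.05,0.05,0.05,0.05,0.05,0.05])

```text
time: 46.68
tool_pos: [0.4419, 0.1547, 0.0084]
tool_rot: [3.141, -0.0, 0.004]
contact_force: [0.0, -7.5, 6.6]
opening: 0.0154
grip_force: 25.0
```

```bash
python3 -c "
from prof import *
prof('q1')"
```

```text
tcp [0.4419 0.1547 0.0084] tube [0.4419 0.1547 0.0444] tool x [1.    0.004 0.   ] a [ 0. -0. -1.] F [ 0.  -7.5  6.6] open 0.0154 25.000526905059814 46.6833
row 224
[(435, 228, 43, np.float64(65.8)), (436, 217, 92, np.float64(66.2)), (437, 138, 196, np.float64(66.6)), (438, 43, 230, np.float64(67.1)), (439, 92, 225, np.float64(67.5)), (459, 225, 79, np.float64(75.9)), (460, 229, 77, np.float64(76.3)), (464, 84, 108, np.float64(77.9)), (466, 98, 76, np.float64(78.8)), (468, 76, 120, np.float64(79.6)), (483, 117, 243, np.float64(85.9)), (484, 110, 238, np.float64(86.3))]
```

>>> apply_moves(delta_pos=[[0,0.0125,0],[0,0.025,0],[0,0.03,0],[0,0.03,0],[0,0.03,0]], dr=[[0,0,0],[0,0,0],[0,0,0],[0,0,0],[0,0,0]], jaw=[0.05,0.05,0.05,0.05,0.05])

```text
time: 47.15
tool_pos: [0.4418, 0.1664, 0.0084]
tool_rot: [3.141, 0.0, 0.004]
contact_force: [-0.8, -9.0, 7.9]
opening: 0.0153
grip_force: 25.0
```

```bash
python3 -c "
from prof import *
prof('q2')"
```

```text
tcp [0.4418 0.1664 0.0084] tube [0.4418 0.1664 0.0444] tool x [ 1.     0.004 -0.   ] a [-0.    -0.001 -1.   ] F [-0.8 -9.   7.9] open 0.0153 25.000745058059692 47.15
row 224
[(435, 226, 44, np.float64(65.9)), (436, 214, 76, np.float64(66.3)), (437, 137, 189, np.float64(66.7)), (438, 44, 229, np.float64(67.1)), (439, 76, 224, np.float64(67.5)), (459, 223, 97, np.float64(75.9)), (460, 227, 46, np.float64(76.3)), (461, 193, 108, np.float64(76.7)), (462, 97, 199, np.float64(77.2)), (463, 46, 226, np.float64(77.6)), (464, 108, 223, np.float64(78.0)), (472, 222, 133, np.float64(81.4)), (473, 225, 82, np.float64(81.8)), (474, 201, 63, np.float64(82.2)), (475, 133, 59, np.float64(82.6)), (477, 63, 97, np.float64(83.5)), (482, 66, 118, np.float64(85.5)), (497, 115, 240, np.float64(91.8)), (498, 108, 249, np.float64(92.2))]
```

>>> apply_moves(delta_pos=[[0,0.0125,0],[0,0.025,0],[0,0.025,0],[0,0.025,0]], dr=[[0,0,0],[0,0,0],[0,0,0],[0,0,0]], jaw=[0.05,0.05,0.05,0.05])

```text
time: 47.53
tool_pos: [0.4417, 0.176, 0.0084]
tool_rot: [3.14, 0.0, 0.004]
contact_force: [0.2, -11.5, 7.6]
opening: 0.0152
grip_force: 25.0
```

```bash
python3 -c "
from prof import *
prof('q3')"
```

```text
tcp [0.4417 0.176  0.0084] tube [0.4417 0.1761 0.0444] tool x [ 1.     0.004 -0.   ] a [-0.    -0.001 -1.   ] F [  0.2 -11.5   7.6] open 0.0152 25.000582337379456 47.5333
row 224
[(435, 224, 41, np.float64(65.8)), (436, 225, 75, np.float64(66.2)), (437, 163, 188, np.float64(66.6)), (438, 41, 227, np.float64(67.0)), (439, 75, 223, np.float64(67.5)), (459, 222, 96, np.float64(75.8)), (460, 226, 45, np.float64(76.3)), (461, 191, 109, np.float64(76.7)), (462, 96, 197, np.float64(77.1)), (463, 45, 225, np.float64(77.5)), (464, 109, 221, np.float64(77.9)), (484, 221, 63, np.float64(86.3)), (485, 226, 42, np.float64(86.7)), (486, 179, 141, np.float64(87.2)), (487, 63, 209, np.float64(87.6)), (488, 42, 236, np.float64(88.0)), (489, 141, 248, np.float64(88.4)), (495, 248, 193, np.float64(90.9)), (496, 246, 116, np.float64(91.3)), (497, 221, 101, np.float64(91.8)), (504, 112, 55, np.float64(94.7)), (505, 123, 92, np.float64(95.1)), (506, 101, 148, np.float64(95.5)), (507, 55, 170, np.float64(96.0)), (508, 92, 167, np.float64(96.4)), (522, 165, 249, np.float64(102.2))]
```

>>> apply_moves(delta_pos=[[0,0.008,0],[0,0.0145,0],[0,0.0145,0],[0,0.0145,0],[0,0.0145,0],[0,0.0145,0],[0,0.0145,0],[0,0.0145,0]], dr=[[0,0,0],[0,0,0],[0,0,0],[0,0,0],[0,0,0],[0,0,0],[0,0,0],[0,0,0]], jaw=[0.05,0.05,0.05,0.05,0.05,0.05,0.05,0.05])

```text
time: 48.25
tool_pos: [0.4417, 0.1813, 0.0084]
tool_rot: [3.14, 0.001, 0.004]
contact_force: [-0.1, -12.2, 9.0]
opening: 0.0149
grip_force: 25.0
```

```bash
python3 -c "
from prof import *
prof('q4')
g=np.load('pics/q4.npy').astype(int).sum(2)//3;print(g[224,495:530])"
```

```text
tcp [0.4417 0.1813 0.0084] tube [0.4417 0.1814 0.0444] tool x [ 1.     0.004 -0.001] a [-0.001 -0.002 -1.   ] F [ -0.1 -12.2   9. ] open 0.0149 25.00084161758423 48.25
row 224
[(435, 223, 40, np.float64(65.9)), (436, 229, 74, np.float64(66.3)), (437, 175, 187, np.float64(66.7)), (438, 40, 227, np.float64(67.2)), (439, 74, 222, np.float64(67.6)), (459, 221, 96, np.float64(76.0)), (460, 225, 45, np.float64(76.4)), (461, 189, 107, np.float64(76.8)), (462, 96, 196, np.float64(77.2)), (463, 45, 224, np.float64(77.6)), (464, 107, 220, np.float64(78.1)), (484, 220, 62, np.float64(86.4)), (485, 225, 41, np.float64(86.9)), (486, 177, 138, np.float64(87.3)), (487, 62, 251, np.float64(87.7)), (488, 41, 249, np.float64(88.1)), (501, 251, 70, np.float64(93.6)), (510, 64, 109, np.float64(97.3)), (511, 50, 116, np.float64(97.8)), (517, 124, 65, np.float64(100.3)), (518, 125, 56, np.float64(100.7)), (520, 65, 157, np.float64(101.5)), (521, 56, 167, np.float64(102.0)), (535, 164, 251, np.float64(107.8)), (536, 160, 248, np.float64(108.3))]
[247 247 247 247 247 251 246  84  70  73  74  74  73  74  64  50  88 109
 116 125 125 124 125 103  65  56 110 157 167 166 165 165 165 165 165]
```

Same reading: the band is at the mouth. Hold more than a second, then let back.

>>> apply_moves(delta_pos=[[0,0,0],[0,0,0],[0,0,0],[0,0,0],[0,0,0],[0,0,0],[0,0,0],[0,0,0]], dr=[[0,0,0],[0,0,0],[0,0,0],[0,0,0],[0,0,0],[0,0,0],[0,0,0],[0,0,0]], jaw=[0.05,0.05,0.05,0.05,0.05,0.05,0.05,0.05])

```text
time: 48.97
tool_pos: [0.4417, 0.1813, 0.0084]
tool_rot: [3.14, 0.001, 0.004]
contact_force: [0.4, -11.9, 9.1]
opening: 0.0153
grip_force: 25.0
```

>>> apply_moves(delta_pos=[[0,0,0],[0,0,0],[0,0,0],[0,0,0],[0,0,0],[0,0,0],[0,0,0],[0,0,0]], dr=[[0,0,0],[0,0,0],[0,0,0],[0,0,0],[0,0,0],[0,0,0],[0,0,0],[0,0,0]], jaw=[0.05,0.05,0.05,0.05,0.05,0.05,0.05,0.05])

```text
time: 49.63
tool_pos: [0.4417, 0.1813, 0.0084]
tool_rot: [3.14, 0.001, 0.004]
contact_force: [-0.7, -12.5, 9.0]
opening: 0.015
grip_force: 25.0
```

>>> apply_moves(delta_pos=[[0,-0.03,0],[0,-0.06,0],[0,-0.09,0],[0,-0.12,0],[0,-0.138,0],[0,-0.145,0],[0,-0.145,0],[0,-0.145,0]], dr=[[0,0,0],[0,0,0],[0,0,0],[0,0,0],[0,0,0],[0,0,0],[0,0,0],[0,0,0]], jaw=[0.05,0.05,0.05,0.05,0.05,0.05,0.05,0.05])

```text
time: 50.3
tool_pos: [0.4421, 0.1248, 0.0085]
tool_rot: [-3.141, -0.001, 0.003]
contact_force: [-1.6, -0.8, 6.9]
opening: 0.015
grip_force: 25.0
```

>>> apply_moves(delta_pos=[[0,0,0],[0,0,0],[0,0,0.1],[0,0,0.2],[0,-0.05,0.3],[0,-0.15,0.4],[0,-0.19,0.444],[0,-0.19,0.444]], dr=[[0,0,0],[0,0,0],[0,0,0],[0,0,0],[0,0,0],[0,0,0],[0,0,0],[0,0,0]], jaw=[0.4,0.4,0.4,0.4,0.4,0.4,0.4,0.4])

```text
time: 50.97
tool_pos: [0.4442, 0.0455, 0.1906]
tool_rot: [3.14, -0.009, 0.001]
contact_force: [1.9, 0.2, -0.3]
opening: 0.0371
grip_force: 0.0
```

>>> apply_moves(delta_pos=[[0,0,0],[0,0,0]], dr=[[0,0,0],[0,0,0]], jaw=[0.4,0.4])

```text
time: 51.13
tool_pos: [0.4405, 0.0491, 0.1845]
tool_rot: [-3.14, 0.003, 0.003]
contact_force: [0.1, 1.0, 0.5]
opening: 0.0367
grip_force: 0.0
```

```bash
python3 -c "
from axis import *
axis('w15')"
```

```text
tcp [0.4405 0.0491 0.1845] tube [0.4406 0.0491 0.2205] tool x [ 1.     0.003 -0.003] a [-0.003  0.001 -1.   ] F [0.1 1.  0.5] open 0.0367 0.0 51.1333
0 -70:176 -68:177 -66:177 -64:177 -62:179 -60:180 -58:166 -56:146 -54:149 -52:148 -50:144 -48:138 -46:140 -44:143 -42:110 -40:252 -38:248 -36:134 -34:250 -32:247 -30:247 -28:247 -26:247 -24:247 -22:249 -20:217 -18:175 -16:81 -14:66 -12:68 -10:70 -8:200 -6:249 -4:108 -2:152 0:116 2:96 4:49 6:38 8:132 10:250 12:247 14:247 16:247 18:247 20:247 22:247 24:247 26:247 28:247 30:247 32:247 34:247 36:247 38:247 40:247 42:247 44:247 46:247 48:247 50:247 52:247 54:247 56:251 58:149 60:154 62:156 64:154 66:146 68:145 70:150 72:254 74:247 76:247 78:248 80:248 82:97 84:248 86:247 88:248 90:248 92:248 94:240
11 -70:80 -68:78 -66:75 -64:71 -62:65 -60:59 -58:53 -56:43 -54:26 -52:228 -50:236 -48:239 -46:238 -44:239 -42:223 -40:169 -38:186 -36:204 -34:212 -32:214 -30:212 -28:211 -26:167 -24:244 -22:255 -20:253 -18:248 -16:247 -14:247 -12:247 -10:247 -8:247 -6:247 -4:243 -2:113 0:116 2:116 4:116 6:116 8:115 10:115 12:115 14:116 16:117 18:116 20:116 22:116 
[... 162 characters left out ...]
0:244 72:208 74:173 76:156 78:117 80:116 82:211 84:247 86:248 88:244 90:160 92:185 94:186
-11 -70:177 -68:178 -66:178 -64:178 -62:179 -60:180 -58:181 -56:225 -54:229 -52:226 -50:200 -48:183 -46:162 -44:137 -42:199 -40:236 -38:232 -36:234 -34:234 -32:235 -30:233 -28:182 -26:108 -24:110 -22:111 -20:112 -18:110 -16:103 -14:157 -12:123 -10:108 -8:117 -6:116 -4:117 -2:113 0:178 2:178 4:177 6:177 8:177 10:177 12:178 14:178 16:176 18:175 20:175 22:176 24:176 26:176 28:175 30:213 32:234 34:236 36:235 38:236 40:223 42:107 44:114 46:114 48:115 50:114 52:162 54:216 56:218 58:228 60:226 62:221 64:201 66:175 68:150 70:128 72:113 74:108 76:225 78:244 80:241 82:249 84:247 86:248 88:115 90:111 92:112 94:113
```

The axis profile before and after shows the far fitting moved +10 mm (the play) but the collar +18 mm, and the stub shrank from about 15 to 8 mm. Coupon 2's collar slipped too, so it is also a reject. Next I open the clamp.

>>> apply_moves(delta_pos=[[0.02,-0.08,0.04],[0.06,-0.16,0.04],[0.1,-0.25,0.04],[0.127,-0.34,0.04],[0.127,-0.393,0.04],[0.127,-0.393,0.04],[0.127,-0.393,0.04]], dr=[[0,0,0],[0,0,0],[0,0,0],[0,0,0],[0,0,0],[0,0,0],[0,0,0]], jaw=[0.4,0.4,0.4,0.4,0.4,0.4,0.4])

```text
time: 51.77
tool_pos: [0.4913, -0.1081, 0.1992]
tool_rot: [-3.139, 0.005, 0.002]
contact_force: [0.5, -0.3, -0.1]
opening: 0.0369
grip_force: 0.0
```

```bash
python3 -c "
from tube import *
tube()"
```

```text
tcp [ 0.4913 -0.1081  0.1992] tube [ 0.4915 -0.1082  0.2352] tool x [ 1.     0.002 -0.005] a [-0.005  0.003 -1.   ] F [ 0.5 -0.3 -0.1] open 0.0369 0.0 51.7667
```

>>> apply_moves(delta_pos=[[0,0,-0.08],[0,0,-0.16],[0,0,-0.21],[0,0,-0.235],[0,0,-0.235],[0,0,-0.235]], dr=[[0,0,0],[0,0,0],[0,0,0],[0,0,0],[0,0,0],[0,0,0]], jaw=[0.4,0.4,0.4,0.4,0.4,0.4])

```text
time: 52.27
tool_pos: [0.4921, -0.1074, 0.1073]
tool_rot: [-3.14, 0.002, 0.004]
contact_force: [-0.0, -1.1, -0.3]
opening: 0.0367
grip_force: 0.0
```

>>> apply_moves(delta_pos=[[0,0,0],[0,0,0],[0,0,0],[0,0,0]], dr=[[0,0,0],[0,0,0],[0,0,0],[0,0,0]], jaw=[0.05,0.05,0.05,0.05], force=15)

```text
time: 52.6
tool_pos: [0.4924, -0.1083, 0.1079]
tool_rot: [-3.141, 0.0, 0.003]
contact_force: [0.8, 4.2, 4.3]
opening: 0.0153
grip_force: 15.1
```

>>> apply_moves(delta_pos=[[0.05,0,0.032],[0.097,0,0.0495],[0.1475,0,0.0565],[0.198,0,0.053],[0.247,0,0.039],[0.2915,0,0.015],[0.33,0,-0.017],[0.355,0,-0.048]], dr=[[0,0,0],[0,0,0],[0,0,0],[0,0,0],[0,0,0],[0,0,0],[0,0,0],[0,0,0]], jaw=[0.05,0.05,0.05,0.05,0.05,0.05,0.05,0.05])

```text
time: 53.27
tool_pos: [0.638, -0.1073, 0.0891]
tool_rot: [-3.14, -0.006, 0.003]
contact_force: [5.1, 3.9, 1.5]
opening: 0.0148
grip_force: 15.0
```

>>> apply_moves(delta_pos=[[0.004,0,-0.006],[0.004,0,-0.006],[0.004,0,-0.006]], dr=[[0,0,0],[0,0,0],[0,0,0]], jaw=[0.05,0.05,0.05])

```text
time: 53.52
tool_pos: [0.6389, -0.1073, 0.0866]
tool_rot: [-3.14, -0.006, 0.003]
contact_force: [7.9, 5.2, 0.8]
opening: 0.0153
grip_force: 15.0
```

Clamp open. Release and go back to the nest.

>>> apply_moves(delta_pos=[[0,0,0],[0,0,0],[0,0,0.1],[0,0,0.2],[0,0,0.3],[-0.05,0,0.35],[-0.15,0,0.35],[-0.25,0,0.35]], dr=[[0,0,0],[0,0,0],[0,0,0],[0,0,0.2],[0,0,0.4],[0,0,0.6],[0,0,0.8],[0,0,1]], jaw=[0.4,0.4,0.4,0.4,0.35,0.35,0.35,0.35])

```text
time: 54.18
tool_pos: [0.5351, -0.1089, 0.2267]
tool_rot: [3.14, -0.0, 0.508]
contact_force: [-0.3, 0.2, -0.1]
opening: 0.0324
grip_force: 0.0
```

>>> apply_moves(delta_pos=[[-0.1,0,0],[-0.2,0,0],[-0.27,0,0],[-0.27,0,0],[-0.27,0,0]], dr=[[0,0,0.25],[0,0,0.5],[0,0,0.75],[0,0,1],[0,0,1]], jaw=[0.35,0.35,0.35,0.35,0.35])

```text
time: 54.6
tool_pos: [0.4262, -0.1086, 0.2262]
tool_rot: [3.141, 0.002, 1.006]
contact_force: [0.9, 0.1, 0.9]
opening: 0.0325
grip_force: 0.0
```

>>> apply_moves(delta_pos=[[0,0,0],[0,0,0],[0,0,0],[0,0,0],[0,0,0]], dr=[[0,0,0.25],[0,0,0.5],[0,0,0.75],[0,0,1],[0,0,1]], jaw=[0.35,0.35,0.35,0.35,0.35])

```text
time: 55.02
tool_pos: [0.4281, -0.1087, 0.2255]
tool_rot: [-3.141, 0.002, 1.504]
contact_force: [-0.1, -0.7, 0.1]
opening: 0.0325
grip_force: 0.0
```

>>> apply_moves(delta_pos=[[0,0,0],[0,0,-0.02],[0.008,0,-0.05],[0.008,0,-0.07],[0.008,0,-0.07],[0.008,0,-0.07]], dr=[[0,0,0.15],[0,-0.2,0.15],[0,-0.4,0.15],[0,-0.6,0.15],[0,-0.7,0.15],[0,-0.7,0.15]], jaw=[0.35,0.35,0.35,0.35,0.35,0.35])

```text
time: 55.52
tool_pos: [0.4289, -0.1079, 0.1964]
tool_rot: [2.793, -0.012, 1.573]
contact_force: [0.7, -0.6, 0.1]
opening: 0.0322
grip_force: 0.0
```

```bash
python3 -c "
from tube import *
tube()"
```

```text
tcp [ 0.4289 -0.1079  0.1964] tube [ 0.4166 -0.1084  0.2303] tool x [-0.002  1.     0.012] a [ 0.341  0.012 -0.94 ] F [ 0.7 -0.6  0.1] open 0.0322 0.0 55.5167
```

>>> apply_moves(delta_pos=[[0.012,0.006,-0.07],[0.032,0.006,-0.15],[0.052,0.006,-0.23],[0.072,0.006,-0.3],[0.093,0.006,-0.37],[0.106,0.006,-0.42],[0.118,0.006,-0.46],[0.118,0.006,-0.46]], dr=[[0,0,0],[0,0,0],[0,0,0],[0,0,0],[0,0,0],[0,0,0],[0,0,0],[0,0,0]], jaw=[0.35,0.35,0.35,0.35,0.35,0.35,0.35,0.35])

```text
time: 56.18
tool_pos: [0.4786, -0.1054, 0.0107]
tool_rot: [2.796, -0.013, 1.577]
contact_force: [-0.9, 0.3, 0.6]
opening: 0.0323
grip_force: 0.0
```

>>> apply_moves(delta_pos=[[0,0,0],[0,0,0],[0,0,0],[0,0,0],[0,0,0]], dr=[[0,0,0],[0,0,0],[0,0,0],[0,0,0],[0,0,0]], jaw=[0.35,0.08,0.08,0.08,0.08], force=30)

```text
time: 56.6
tool_pos: [0.4783, -0.1063, 0.0145]
tool_rot: [2.791, -0.008, 1.58]
contact_force: [-2.1, 0.3, 3.1]
opening: 0.0152
grip_force: 30.0
```

>>> apply_moves(delta_pos=[[0,0,0.04],[0,0,0.1],[0,0,0.2],[0,0,0.3],[0,0,0.4],[0,0.05,0.48],[0.02,0.15,0.5],[0.08,0.24,0.5]], dr=[[0,0,0],[0,0,0],[0,0,0],[0,0.2,0],[0,0.4,0],[0,0.6,0],[0,0.69,0],[0,0.69,0]], jaw=[0.08,0.08,0.08,0.08,0.08,0.08,0.08,0.08])

```text
time: 57.27
tool_pos: [0.5048, -0.0243, 0.2157]
tool_rot: [3.135, -0.007, 1.572]
contact_force: [1.5, 0.3, -2.7]
opening: 0.0151
grip_force: 30.0
```

>>> apply_moves(delta_pos=[[0.08,0.08,0],[0.15,0.15,0],[0.23,0.22,0],[0.31,0.24,0],[0.39,0.24,0],[0.45,0.24,0],[0.45,0.24,0],[0.45,0.24,0]], dr=[[0,0,0.1],[0,0,0.22],[0,0,0.22],[0,0,0.22],[0,0,0.22],[0,0,0.22],[0,0,0.22],[0,0,0.22]], jaw=[0.08,0.08,0.08,0.08,0.08,0.08,0.08,0.08])

```text
time: 57.93
tool_pos: [0.683, 0.0723, 0.2094]
tool_rot: [3.14, -0.011, 1.686]
contact_force: [-0.2, 0.1, -2.3]
opening: 0.0151
grip_force: 30.0
```

```bash
python3 -c "
from tube import *
tube()"
```

```text
tcp [0.683  0.0723 0.2094] tube [0.683  0.0719 0.2454] tool x [-0.115  0.993  0.011] a [ 0.001  0.011 -1.   ] F [-0.2  0.1 -2.3] open 0.0151 29.999662935733795 57.9333
```

>>> apply_moves(delta_pos=[[0.022,0.005,-0.08],[0.022,0.005,-0.18],[0.022,0.005,-0.28],[0.022,0.005,-0.37],[0.022,0.005,-0.44],[0.022,0.005,-0.48],[0.022,0.005,-0.51],[0.022,0.005,-0.51]], dr=[[0,0,0],[0,0,0],[0,0,0],[0,0,0],[0,0,0],[0,0,0],[0,0,0],[0,0,0]], jaw=[0.08,0.08,0.08,0.08,0.08,0.08,0.08,0.08])

```text
time: 58.6
tool_pos: [0.6894, 0.0743, 0.0046]
tool_rot: [-3.141, -0.012, 1.686]
contact_force: [-1.3, 0.1, -1.7]
opening: 0.0148
grip_force: 30.0
```

>>> apply_moves(delta_pos=[[0,0,0],[0,0,0],[0,0,0],[0,0,0.05],[0,0,0.15],[0,0,0.25],[0,0,0.35],[0,0,0.45]], dr=[[0,0,0],[0,0,0],[0,0,0],[0,0,0],[0,0,0],[0,0,0],[0,0,0],[0,0,0]], jaw=[0.08,0.3,0.3,0.3,0.3,0.3,0.3,0.3])

```text
time: 59.27
tool_pos: [0.6919, 0.0745, 0.1909]
tool_rot: [3.134, -0.011, 1.687]
contact_force: [0.5, -0.1, -0.6]
opening: 0.0276
grip_force: 0.0
```

>>> apply_moves(delta_pos=[[-0.1,0.1,0.05],[-0.2,0.2,0.1],[-0.3,0.3,0.1],[-0.4,0.4,0.1],[-0.45,0.5,0.1],[-0.45,0.55,0.1],[-0.45,0.55,0.1],[-0.45,0.55,0.1]], dr=[[0,0,0],[0,0,0],[0,0,0],[0,0,0],[0,0,0],[0,0,0],[0,0,0],[0,0,0]], jaw=[0.3,0.3,0.3,0.3,0.3,0.3,0.3,0.3])

```text
time: 59.93
tool_pos: [0.5081, 0.3008, 0.2295]
tool_rot: [3.135, -0.015, 1.693]
contact_force: [-0.3, -0.7, 0.8]
opening: 0.0274
grip_force: 0.0
```

Run:
```python
from tube import *
tube()
t=eyes.read_camera("top"); np.save('pics/tE.npy',t)
t0=np.load('pics/top0.npy').astype(int); t12=np.load('pics/t12.npy').astype(int); t=t.astype(int)
c=cam("top")
def diffblobs(a,b,box,th=35):
    d=(np.abs(a-b).max(2)>th).astype(np.uint8); m=np.zeros_like(d); m[box[1]:box[3],box[0]:box[2]]=1
    n,_,st,ce=cv2.connectedComponentsWithStats(d*m)
    return [(st[i,:].tolist(),ce[i].round(1).tolist()) for i in range(1,n) if st[i,4]>6]
print("bin vs before 2nd",diffblobs(t12,t,(230,110,312,178)))
print("bench vs start",diffblobs(t0,t,(250,140,375,235)))
print("gauges/cap/tray vs start",diffblobs(t0,t,(335,60,470,140)),diffblobs(t0,t,(375,175,470,260)),diffblobs(t0,t,(180,115,215,150)))
print("pad", diffblobs(t0,t,(140,190,235,270))[:6])
for u,v in((264,145),):print(ray(c,u,v,.02))
print("coup1,2 expected px",proj(c,(.65,.075,.02)),proj(c,(.692,.075,.02)))
```

```text
tcp [0.5081 0.3008 0.2295] tube [0.5079 0.3002 0.2655] tool x [-0.122  0.992  0.015] a [ 0.005  0.016 -1.   ] F [-0.3 -0.7  0.8] open 0.0274 0.0 59.9333
bin vs before 2nd [([257, 131, 37, 13, 107], [280.4, 138.6]), ([249, 136, 7, 12, 49], [251.8, 141.0])]
bench vs start [([250, 140, 5, 9, 36], [251.8, 143.7]), ([256, 140, 38, 5, 99], [273.2, 141.4]), ([255, 145, 39, 15, 158], [278.4, 154.2]), ([250, 150, 5, 14, 46], [251.5, 155.7])]
gauges/cap/tray vs start [] [] []
pad [([140, 190, 18, 8, 79], [147.6, 192.8]), ([140, 190, 87, 80, 3430], [186.6, 225.0]), ([165, 235, 3, 7, 9], [166.0, 237.4]), ([177, 236, 7, 9, 45], [180.0, 239.6]), ([156, 238, 5, 7, 23], [158.0, 241.0]), ([140, 241, 33, 29, 417], [149.6, 258.1])]
[0.67297296 0.10428315 0.02      ]
coup1,2 expected px [274.28539088 152.56719204] [273.97668938 138.33069008]
```

The bench matches its starting picture (balance home, clamp open). Both coupons are in the reject bin, and the gauges and cap are unmoved.

```bash
python3 -c "
from cell import job
print(job.hand_in())"
```

```text
the job is handed in; nothing more can be done
None
```

Both coupons on the pad were proof-pulled in order, each held at the band for over a second; both collars slipped about 8 mm, so both are in the reject bin, and the job is handed in with the balance home, the clamp open, and the gauges and cap untouched.

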